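Set a guide roller's gap with its eccentric bolt, proved with a setting gauge

ROBOT

A 6-joint arm with a two-finger parallel gripper is mounted at the origin on the work surface; the furniture and walls round the work are solid. World frame = base frame: x ahead of the robot, y to its left, z up, the work surface at z = 0. Lengths are in m, angles in rad, forces in N, time in s.
With the tool pointing down it reaches from about 0.25 to 0.775 m from the base axis. Payload 4 kg.
Tool frame: the origin (TCP) lies at the very end of the fingers, on their centre line; the grasp point (between the pads) lies 19 mm behind it (grip_point_offset is the distance from the TCP to the grasp point, in m); z points along the fingers, y is the direction in which the jaws open and shut (so a half turn about z gives the same grasp; the last joint's range is limited). The gripper opens to 94 mm and grips with 3 to 60 N. Pads are 16 mm wide; open, the fingers measure 119 mm over their backs; the gripper's body (75 mm by 177 mm) begins 78 mm behind the grasp point.
Start: joints at [-1.436, 0.087, 1.371, -0, 1.684, -0.103], TCP at [0.13, -0.535, 0.206] pointing down, gripper open.
Joint ranges: [-3.1, 3.1], [-0.76, 2.03], [0.27, 2.55], [-1.08, 4.22], [0.17, 2.65], [-2.57, 2.57]. Speed limits (rad/s): [2.79, 2.79, 3.14, 3.14, 3.14, 3.14].

INTERFACE

Orientations are given as a unit quaternion [w, x, y, z].
In Python, from bench import * gives the robot as it stands.
- The arm moves only by the shell command python3 -m jog 'ROWS' [FORCE]. ROWS is JSON, a list of rows, each a list of 7 numbers: the shift along the tool's x, y, z scaled (see below), then the turn, a rotation vector about the tool's x, y, z scaled (see below), then the closure, from -1 (fully open) to 1 (shut). A call has 1 to 20 rows; each row shifts and turns the commanded pose from where the row before left it, along the tool's axes as they then stand; what a row does not reach is not made up. The controller multiplies each number of a shift by 0.04 m and each number of a turn by 0.12 rad. A row lasts 1/12 s, in which the tool goes at most 41.7 mm and 7.16 degrees, less where a joint would pass 70% of its speed; a pose out of reach is approached as far as the arm can. A call with a number of a shift or a turn outside -1 to 1 is refused whole. A call with a gripper value outside its range is refused whole. The fingers move at their own pace and stop on an object; FORCE is the grip in N (left out, the last holds). Time passes only in rows, so rows that do not move let the fingers close. It gives the time, the measured TCP pose, the force and the opening at its end, in the units of the state.
- get_obs(): the state, without advancing time (a new reading comes with each control period).
- get_image(name): name is "scene" or "top" or "wrist"; returns a dict with "image" (420x560x3 uint8, blue, green, red), "K" (3x3 intrinsics, pixels), "position" and "rotation" of the camera in the world. Camera axes: x right, y down, z forward; pixel columns grow to the right and rows downward; lengths in m; the calibration is good to about 2 mm. A picture is of the moment at which its call begins. There is no depth.
- sign_off(): hands the job in, once; it reports no verdict.
The state is a dict: "clock": time; "joint_pos": joint angles; "qd": joint speeds; "effort": joint torques, N m; "tool_pos": TCP position; "ee_rot": TCP orientation; "contact_force": force on the tool from outside, world axes, zero at the start; "moment": the same for the moment, N m; "gripper_width": finger opening in m.
Only numpy, scipy, OpenCV 4.12 (cv2) and the standard library are available. Lean on these libraries where they do the work, as an engineer would, in place of code of your own. Each camera call takes 0.05 s, during which the arm holds its last target.

TASK

The fence of the carrier feed guide has been refitted and the roller now stands too far from it: turn the roller's eccentric bolt until the slimmer of the two setting gauges just slides freely between fence and roller, with play but no more than about 1.5 mm. Prove the setting by standing that gauge in the lane at the left end and sliding it along the lane floor, past the roller, until it is clear of it at the right end. Then put the gauge back upright in its tray, leave the gap as set, and leave everything else on the bench where it is.

Things in the scene. Friction and masses are not known exactly. Their poses are not given: they have to be found in the camera images.
- fence: fixed steel fence, 196 x 12 x 18 mm high, ends bent outward; refitted, so it stands up to 1.5 mm off its middle place across the lane. Origin: on its guiding face (towards robot and roller), mid-length, at the lane floor (10 mm above the bench). x points into the fence, y along the lane to the left (infeed) end, z up. A gauge against the fence has x = -15 mm here.
- roller_axis (a point): centre of the white guide roller (diameter 30 mm, 16.5 mm high, top 28 mm above the bench, spins freely), across the lane from the fence. Gap between them = (-x of this point in the fence's frame) - 15 mm; it must come between 30.2 and 31.8 mm. At bolt angle a it is 4 mm x cos(a) left of and 4 mm x sin(a) farther from the fence than the bolt axis.
- bolt_part (a joint): angle a of the eccentric bolt carrying the roller, -2.1 to 2.1 rad, counter-clockwise from above positive. At 0 its bar lies along the lane, rounded white-dotted nose to the left end. Clockwise closes the gap: 35 mm at 1.57 (fence in middle place), 31 mm at 0, 27 mm at -1.57. Starts too wide, between 0.85 and 1.9. Friction (0.12 N m) holds it where it is left.
- bolt_grip (a point): point on the bolt's axis 43 mm above the bench, inside the dark steel bar on its head: 10 mm thick, 41 mm long (18 mm to the square end, 23 mm to the nose), from 32 to 51 mm above the bench; grip it across its thickness from above. The fence's and roller's tops are 28 mm above the bench.
- guide: feed guide's grey base plate, 150 x 230 x 10 mm, fixed. Origin: centre of its underside; x away from the robot towards the fence, y to the left end of the lane, z up. Bolt axis at x = -12 mm, y = 0; fence face at x = 34 +- 1.5 mm. Left and right of the roller (|y| 30 to 120 mm) steel strips 12 mm high bound the lane on the near side, 42 mm from the fence.
- gauge: the slimmer setting gauge, to be used: steel block 30 mm wide (x), 60 mm long (y), 20 mm high, with an upright dark tab on it, 10 mm thick (x), 30 mm long (y), up to 86 mm above the underside; 0.24 to 0.38 kg. Both ends alike. Origin: centre of the underside. Grip the upper 30 mm of the tab, so that the fingers pass above the bolt's bar.
- wide_gauge: the other setting gauge, not to be used: the same shape, but the block is 38 mm wide and 76 mm long, tab equal. Origin at the centre of the underside.
- gauge_tray: black tray of the gauges, 84 x 204 mm, 18 mm high, walls 4 mm, inner floor 4 mm above the bench, fixed to the bench. Origin at the centre of its underside; the gauges stand in it one behind the other along its long axis y, about 46 mm either side of the middle, in either order.
- spool: solder spool, 62 mm across, 76 mm high, bystander; origin at the centre of its underside
- dispenser: solvent pump bottle, 68 x 62 x 120 mm high, bystander; origin at the centre of its underside
- tip_cleaner: round black tip cleaner tub, 64 mm across, 37 mm high, bystander; origin at the centre of its underside
- tray_nuts: small black parts tray with nuts, 64 x 90 x 24 mm, bystander; origin at the centre of its underside
- flush_cutter: flush cutter lying flat, 112 x 43 x 11 mm, bystander; origin at the centre of its underside
- driver_cross: screwdriver lying flat, 161 x 22 x 24 mm, bystander; origin at the centre of its underside
- flux_brush: acid brush lying flat, 133 x 14 x 10 mm, bystander; origin at the centre of its underside
Not all that is in view belongs to the job. What is shaped like the gauge but purple is not meant.

How it is judged:
By the outcome, as a careful person would: the job done as asked, in the order asked, and still so for the second after the job is handed in, with the robot touching nothing.
It also fails if it takes over 70 s, if anything falls off the work surface, if the arm or the gripper's body presses on something with over 40 N, if the wrist force passes 120 N, or if a joint passes its speed limit or range.

## Working session

There is one attempt and no reset: what is moved stays moved. The work goes in short steps, Python scripts to look and compute and a shell command to move; the robot and the scene stay as the last step left them, time stands still between calls to the robot, and variables do not carry over. Pictures are saved under pics/ and viewed, and the job is handed in when it is done.

```bash
ls; mkdir -p pics; python3 - <<'E'
from bench import *
import cv2
o=get_obs(); print({k:o[k] for k in o})
for n in ["scene","top","wrist"]:
    d=get_image(n); cv2.imwrite(f"pics/{n}0.png",d["image"]); print(n,d["K"],d["position"],d["rotation"])
E
```

```text
pics
{'clock': 0.0, 'joint_pos': array([-1.43609164e+00,  8.79435199e-02,  1.37221863e+00, -3.82806374e-06,
        1.68359617e+00, -1.03105096e-01]), 'qd': array([-2.15593145e-05,  1.55967960e-03, -4.44520737e-04, -1.45365521e-03,
        1.22520596e-03,  4.48179324e-04]), 'effort': array([ 1.08961651e-04, -3.40178740e+01, -3.02424467e+01,  7.16258492e-02,
        3.29897425e-02, -1.53720653e-04]), 'tool_pos': array([ 0.12948485, -0.53398677,  0.20432853]), 'ee_rot': array([-1.08266506e-03,  9.92938582e-01,  1.18624619e-01, -1.90096454e-05]), 'contact_force': array([ 0.3881508 , -0.22090552,  0.7427713 ]), 'moment': array([ 0.03996574, -0.00332329,  0.04765375]), 'gripper_width': 0.09390813862144008}
scene [[516.98821848   0.         282.65342411]
 [  0.         516.98821848 206.88292519]
 [  0.           0.           1.        ]] [0.3774196 0.7999131 0.9883707] [ 0.02224924 -0.08741516  0.94817065 -0.30468998]
top [[403.14409344   0.         286.99351704]
 [  0.         403.14409344 214.73493997]
 [  0.           0.           1.        ]] [0.29633215 0.15304932 1.20706611] [-0.05899463  0.70920207 -0.69964863  0.06359135]
wrist [[363.13940169   0.         284.88610409]
 [  0.         363.13940169 209.78699264]
 [  0.           0.           1.        ]] [ 0.19448738 -0.51918801  0.38417232] [ 0.08967716  0.78073245 -0.61425042 -0.07149311]
```

View pics/scene0.png

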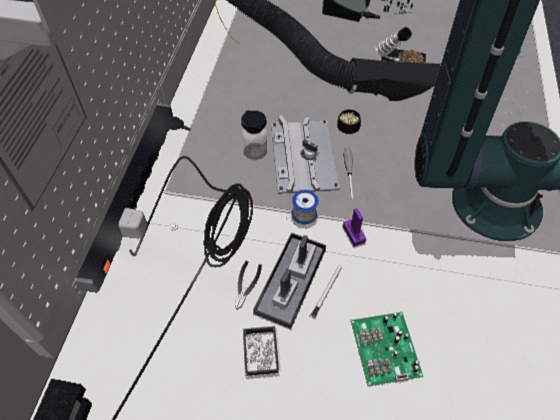

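View pics/top0.png

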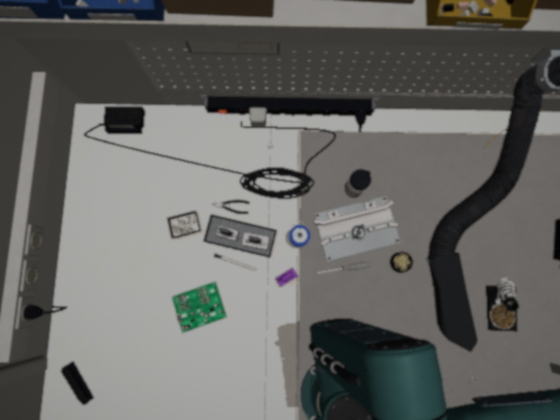

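View pics/wrist0.png

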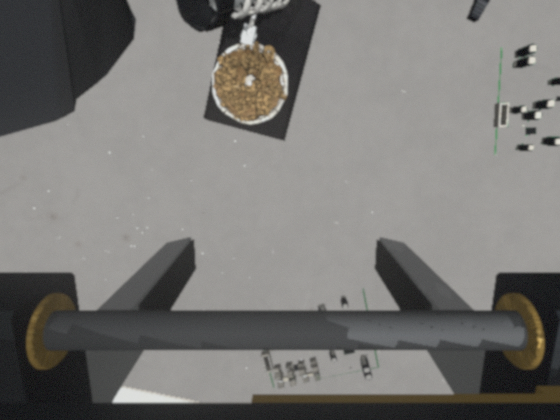

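The scene shows the guide at about (305,155), the tray with two dark-tabbed gauges at (300,250) and (285,287), and the purple look-alike at (354,228). In the top view they are at (357,228), (256,240), (227,232) and (287,277). Next: helper functions and enlarged crops.

```bash
cat > h.py <<'E'
from bench import *
import cv2, numpy as np
from scipy.spatial.transform import Rotation as R
def cam(n):
    d=get_image(n); q=np.array(d["rotation"]); M=R.from_quat(q[[1,2,3,0]]).as_matrix() if q.size==4 else q
    return d["image"],d["K"],np.array(d["position"]),M
def ray(c,u,v):
    _,K,p,M=c; return p, M@np.linalg.solve(K,np.array([u,v,1.0]))
def onplane(c,u,v,z):
    p,r=ray(c,u,v); return p+r*(z-p[2])/r[2]
def proj(c,X):
    _,K,p,M=c; x=K@(M.T@(np.array(X)-p)); return x[:2]/x[2]
def crop(c,x0,y0,x1,y1,s,name):
    im=cv2.resize(c[0][y0:y1,x0:x1],None,fx=s,fy=s,interpolation=cv2.INTER_CUBIC); cv2.imwrite("pics/"+name,im)
def obs():
    o=get_obs(); q=np.array(o["ee_rot"]); M=R.from_quat(q[[1,2,3,0]]).as_matrix()
    print("t",round(o["clock"],2),"tcp",np.round(o["tool_pos"],4),"x",np.round(M[:,0],3),"y",np.round(M[:,1],3),"z",np.round(M[:,2],3),"F",np.round(o["contact_force"],1),"w",round(o["gripper_width"],4),"j",np.round(o["joint_pos"],2))
    return np.array(o["tool_pos"]),M
E
python3 - <<'E'
from h import *
c=cam("top"); crop(c,190,180,410,290,3.6,"t1.png")
for n,u,v,z in [("tray",240,236,.018),("guide",357,228,.01),("purple",287,277,0.02),("bolt",358,231,.04)]: print(n,onplane(c,u,v,z))
c=cam("scene"); crop(c,230,90,380,340,2.4,"s1.png")
for n,u,v,z in [("tray",290,280,.018),("guide",305,155,.01),("purple",354,240,0.0)]: print(n,onplane(c,u,v,z))
E
```

```text
tray [0.43890225 0.28511965 0.018     ]
guide [ 0.46885753 -0.06402374  0.01      ]
purple [0.32054695 0.14426398 0.02      ]
bolt [ 0.45572171 -0.06135824  0.04      ]
tray [0.4423912  0.29768953 0.018     ]
guide [ 0.4658773 -0.0583317  0.01     ]
purple [0.3191611  0.16262513 0.        ]
```

View pics/t1.png

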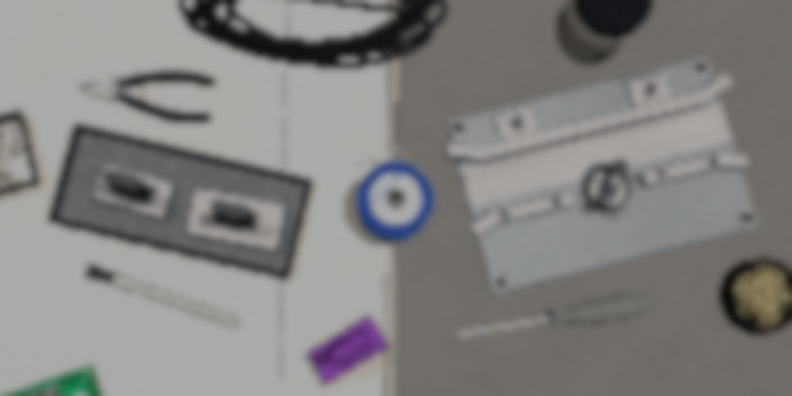

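View pics/s1.png

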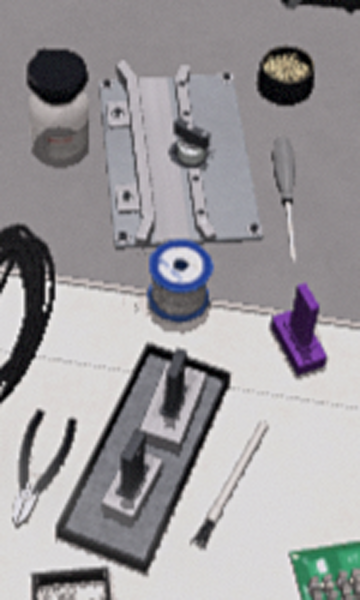

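Slim gauge: left one in the tray, about (226,233) in top, and the wide one is at about (256,240). The purple one at (287,277) is a decoy. Before moving, I check the height of the extractor nozzle, since it lies near the path.

```bash
python3 - <<'E'
from h import *
s=cam("scene");t=cam("top");w=cam("wrist")
def tri(a,b):
    (p,r),(q,l)=ray(s,*a),ray(t,*b)
    A=np.stack([r,-l],1); k=np.linalg.lstsq(A,q-p,rcond=None)[0]; x,y=p+k[0]*r,q+k[1]*l
    return (x+y)/2,np.linalg.norm(x-y)
print(tri((354,75),(437,253)))
print(tri((356,64),(456,253)))
print(tri((354,88),(436,262)))
for z in (0,.05,.1,.15): print(z,onplane(t,470,345,z),onplane(t,440,340,z), onplane(t,436,262,z))
print(w[3])
crop(s,300,0,520,120,3.6,"s2.png"); crop(t,400,40,560,360,1.8,"t2.png")
E
```

```text
(array([ 0.38194417, -0.26104941,  0.11262333]), np.float64(0.013097712894952053))
(array([ 0.38223645, -0.31629175,  0.10402938]), np.float64(0.01538131507843507))
(array([ 0.3689941 , -0.28126829,  0.0511946 ]), np.float64(0.0022315273853464636))
0 [ 0.13384049 -0.3865942   0.        ] [ 0.14671148 -0.30049267  0.        ] [ 0.37105021 -0.30035966  0.        ]
0.05 [ 0.14057134 -0.36424068  0.05      ] [ 0.15290918 -0.28170571  0.05      ] [ 0.36795518 -0.28157822  0.05      ]
0.1 [ 0.14730219 -0.34188716  0.1       ] [ 0.15910688 -0.26291875  0.1       ] [ 0.36486015 -0.26279677  0.1       ]
0.15 [ 0.15403304 -0.31953364  0.15      ] [ 0.16530458 -0.24413179  0.15      ] [ 0.36176513 -0.24401532  0.15      ]
[[ 2.35170763e-01 -9.46356023e-01 -2.21596457e-01]
 [-9.71954068e-01 -2.28964659e-01 -5.36700607e-02]
 [ 5.32279821e-05  2.28003207e-01 -9.73660380e-01]]
```

View pics/s2.png

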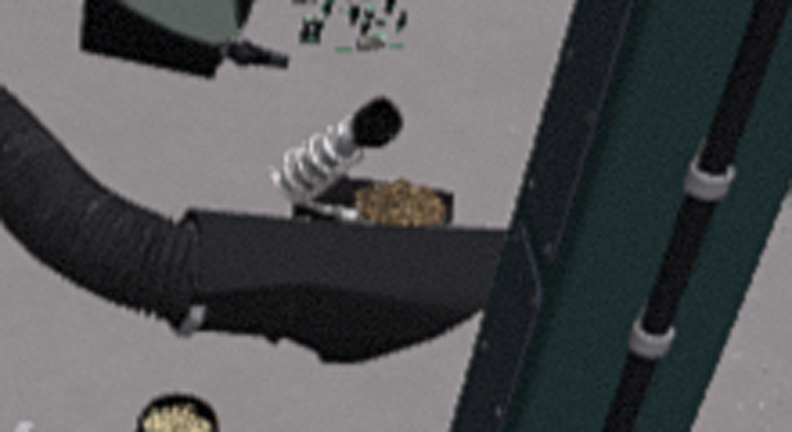

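View pics/t2.png

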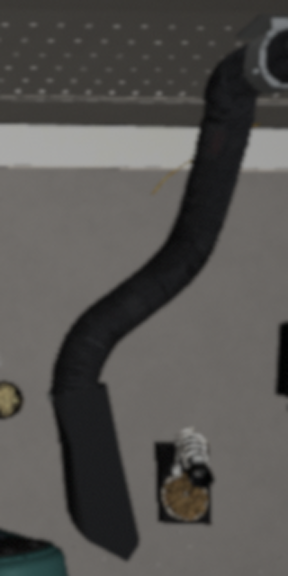

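The nozzle lies on the bench and is at most about 0.15 m high. I'll rise by 80 mm and cross above it to the guide.

```bash
python3 -m jog '[[0,0,-1,0,0,0,-1],[0.3,-0.3,-0.9,0,0,0,-1],[0.71,-0.67,0,0,0,0,-1],[0.71,-0.67,0,0,0,0,-1],[0.71,-0.67,0,0,0,0,-1],[0.71,-0.67,0,0,0,0,-1],[0.71,-0.67,0,0,0,0,-1],[0.71,-0.67,0,0,0,0,-1],[0.71,-0.67,0,0,0,0,-1],[0.71,-0.67,0,0,0,0,-1],[0.71,-0.67,0,0,0,0,-1],[0.71,-0.67,0,0,0,0,-1],[0.71,-0.67,0,0,0,0,-1],[0.71,-0.67,0.5,0,0,0,-1],[0.3,-0.3,0.8,0,0,0,-1],[0,0,0.6,0,0,0,-1],[0,0,0,0,0,0,-1]]'; python3 - <<'E'
from h import *
obs(); c=cam("wrist"); cv2.imwrite("pics/w1.png",c[0]); print(c[2])
E
```

```text
clock: 1.82
tool_pos: [0.3991, -0.1119, 0.2009]
ee_rot: [-0.003, 0.993, 0.12, -0.005]
contact_force: [-0.4, 0.5, -1.1]
gripper_width: 0.0942
t 1.82 tcp [ 0.3991 -0.1119  0.2009] x [ 0.971  0.239 -0.009] y [ 0.239 -0.971 -0.006] z [-0.01   0.004 -1.   ] F [-0.4  0.5 -1.1] w 0.0942 j [-0.41 -0.21  1.66 -0.    1.7   0.92]
[ 0.46576745 -0.09728346  0.38009651]
```

View pics/w1.png

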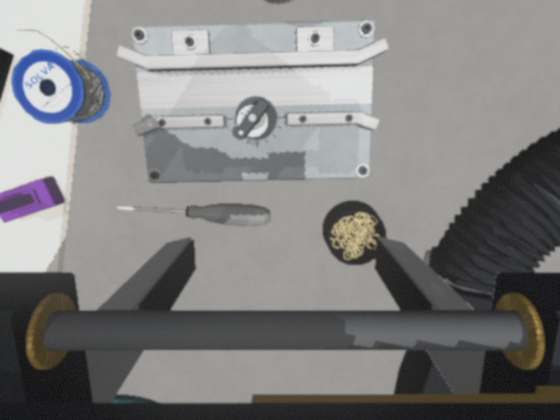

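The wrist view shows the guide squarely: roller and bar at (255,118), fence band at about row 60, driver at (195,212) and tip cleaner at (353,230). I'll enlarge it to measure.

```bash
python3 - <<'E'
from h import *
c=cam("wrist"); crop(c,115,10,395,190,2.85,"w1a.png"); crop(c,215,80,295,150,8,"w1b.png")
np.savez("w1.npz",im=c[0],K=c[1],p=c[2],M=c[3])
E
```

```text
(no output)
```

View pics/w1a.png

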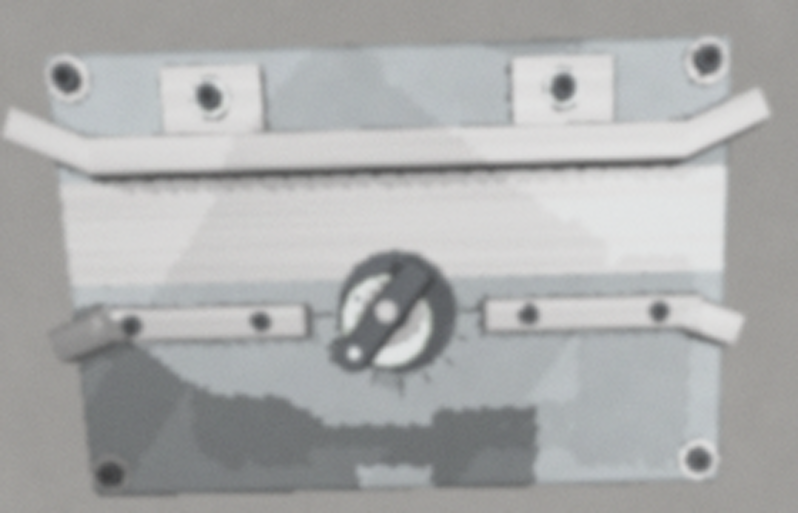

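View pics/w1b.png

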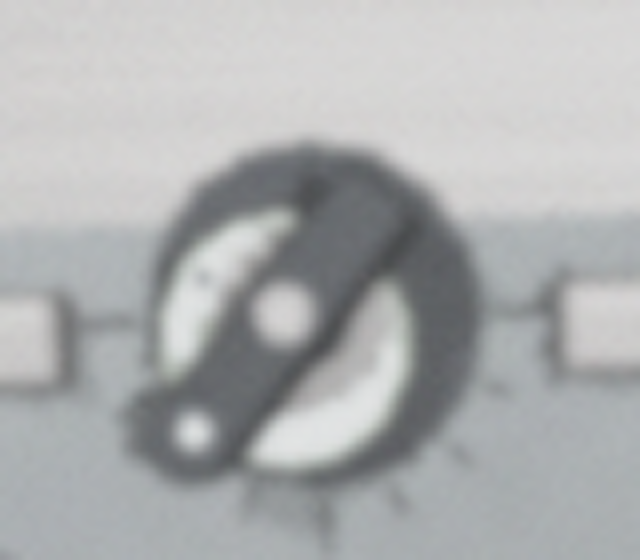

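```bash
cat > m1.py <<'E'
from h import *
d=np.load("w1.npz"); c=(d["im"],d["K"],d["p"],d["M"])
f=lambda u,v,z: onplane(c,115+u/2.85,10+v/2.85,z)[:2]
TL,TR,BR,BL=[f(u,v,.010) for u,v in [(48,58),(728,38),(717,481),(97,495)]]
print("sides",[np.linalg.norm(a-b) for a,b in [(TL,TR),(TR,BR),(BR,BL),(BL,TL)]])
S=[f(u,v,.011) for u,v in [(67,77),(708,60),(699,460),(110,474)]]
print("centre corners",np.mean([TL,TR,BR,BL],0),"screws",np.mean(S,0), np.linalg.norm(S[0]-S[1]),np.linalg.norm(S[2]-S[3]))
y1=(TL-TR)/np.linalg.norm(TL-TR); y2=(BL-BR)/np.linalg.norm(BL-BR); print("ydir deg",[np.degrees(np.arctan2(-y[0],y[1])) for y in (y1,y2)])
F=[f(95,175,.028),f(688,160,.028)]; y3=(F[0]-F[1])/np.linalg.norm(F[0]-F[1]); print("fence yaw",np.degrees(np.arctan2(-y3[0],y3[1])), np.linalg.norm(F[0]-F[1]))
y=y3; x=np.array([y[1],-y[0]])
b=onplane(c,250.6,119.1,.051)[:2]; n=onplane(c,239.1,133.9,.051)[:2]
print("bolt",b,"nose",n,np.linalg.norm(n-b)); v=n-b; print("a",np.arctan2(-(v@x),v@y)," nose world ang",np.degrees(np.arctan2(v[1],v[0])))
print("fence face from bolt", (F[0]-b)@x,(F[1]-b)@x, "edges near far",(TL-b)@x,(BL-b)@x,(TR-b)@x,(BR-b)@x)
E
python3 m1.py
```

```text
sides [np.float64(0.22539084122666095), np.float64(0.14740432240984055), np.float64(0.2259720519922915), np.float64(0.14672274764028562)]
centre corners [ 0.47273451 -0.06434165] screws [ 0.4732916  -0.06378032] 0.2127720464344238 0.2130964510261834
ydir deg [np.float64(15.190928225722766), np.float64(15.018040976701492)]
fence yaw 15.025495266666844 0.19177877771058288
bolt [ 0.4617087  -0.06697456] nose [ 0.44669417 -0.05972556] 0.016672856253054102
a 0.8587598580735376  nose world ang 154.22881074953412
fence face from bolt 0.04515934247788059 0.04515934247788059 edges near far 0.08453744546025238 -0.062185289110380446 0.08518822676240152 -0.0622146885043529
```

The numbers agree: the guide centre gives an expected bolt at (0.4614,-0.0672), and I measured (0.4617,-0.0670). a is about 0.86 and lane yaw is 15.0°. I'll go over the bolt and turn counter-clockwise to the half-turn-equivalent grasp, because joint 6 has no room the other way. Then I'll look closer.

```bash
python3 -m jog '[[0.89,-0.36,0,0,0,0,-0.5],[0.89,-0.36,0,0,0,-0.7,0],[0,0,0.2,0,0,-1,0.3],[0,0,0.2,0,0,-1,0.3],[0,0,0.2,0,0,-1,0.3],[0,0,0.2,0,0,-1,0.3],[0,0,0.2,0,0,-1,0.3],[0,0,0,0,0,-1,0.3],[0,0,0,0,0,-1,0.3],[0,0,0,0,0,-1,0.3],[0,0,0,0,0,-1,0.3],[0,0,0,0,0,-1,0.3],[0,0,0,0,0,-1,0.3],[0,0,0,0,0,-1,0.3],[0,0,0,0,0,-1,0.3],[0,0,0,0,0,-1,0.3],[0,0,0,0,0,-1,0.3],[0,0,0,0,0,-1,0.3],[0,0,0,0,0,-1,0.3],[0,0,0,0,0,-1,0.3]]'; python3 -m jog '[[0,0,0,0,0,-1,0.3],[0,0,0,0,0,-0.7,0.3],[0,0,0,0,0,0,0.3],[0,0,0,0,0,0,0.3]]'; python3 - <<'E'
from h import *
obs(); c=cam("wrist"); cv2.imwrite("pics/w2.png",c[0]); np.savez("w2.npz",im=c[0],K=c[1],p=c[2],M=c[3]); print(c[2])
E
```

```text
clock: 3.58
tool_pos: [0.4655, -0.0712, 0.1696]
ee_rot: [0.003, 0.322, 0.947, 0.0]
contact_force: [-0.3, -0.1, 0.9]
gripper_width: 0.0333
clock: 3.92
tool_pos: [0.4651, -0.0708, 0.1687]
ee_rot: [0.002, 0.228, 0.974, -0.0]
contact_force: [-0.1, -0.1, -0.0]
gripper_width: 0.0327
t 3.92 tcp [ 0.4651 -0.0708  0.1687] x [-0.896  0.444 -0.004] y [0.444 0.896 0.001] z [ 0.004 -0.001 -1.   ] F [-0.1 -0.1 -0. ] w 0.0327 j [-0.27 -0.08  1.61 -0.    1.61 -1.38]
[ 0.40636348 -0.0416492   0.34821904]
```

View pics/w2.png

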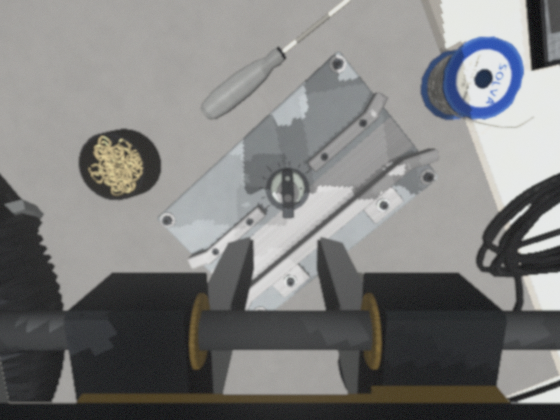

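The fingers straddle the bolt at (288,187), and the bar is vertical in the image, so the jaws are square to it. Zooming to measure the bolt and the fence again.

```bash
python3 - <<'E'
from h import *
c=cam("wrist"); crop(c,240,140,340,230,7,"w2a.png"); crop(c,180,120,440,290,3,"w2b.png")
E
```

```text
(no output)
```

View pics/w2a.png

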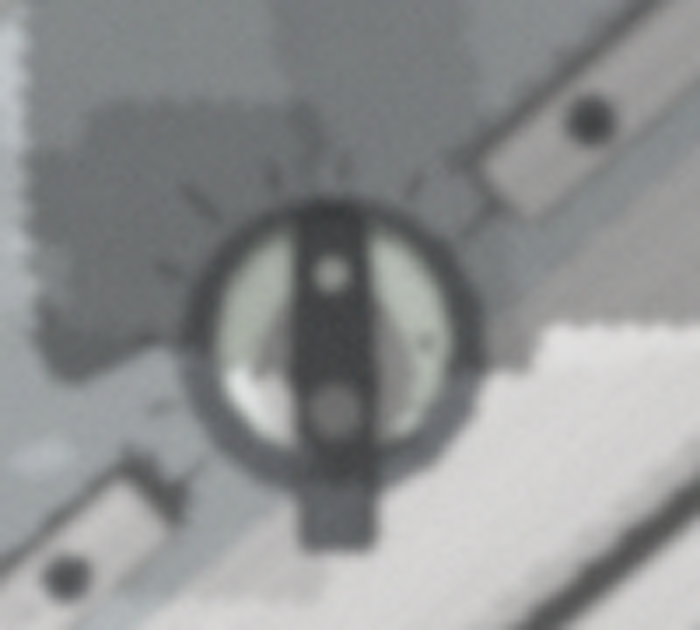

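View pics/w2b.png

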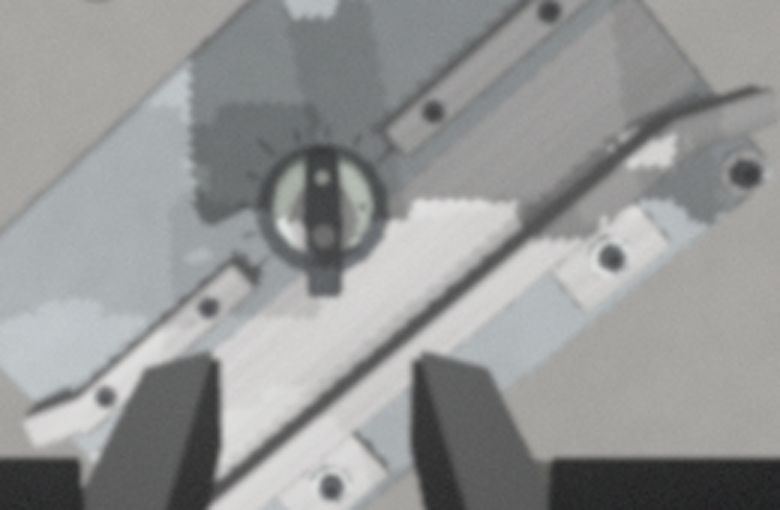

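```bash
cat > prof.py <<'E'
from h import *
import sys
def prof(npz,ranges,z,x0,x1,C=(0.4731,-0.0641),yaw=15.05,step=.5):
    d=np.load(npz); c=(d["im"],d["K"],d["p"],d["M"]); g=cv2.cvtColor(c[0],cv2.COLOR_BGR2GRAY).astype(np.float32)
    t=np.radians(yaw); ex=np.array([np.cos(t),np.sin(t)]); ey=np.array([-np.sin(t),np.cos(t)])
    xs=np.arange(x0,x1,step)
    for r in ranges:
        ys=np.linspace(*r,40); P=[[np.append(np.array(C)+(x*ex+y*ey)/1000,z) for y in ys] for x in xs]
        uv=np.array([[proj(c,p) for p in q] for q in P],np.float32)
        I=cv2.remap(g,uv[...,0],uv[...,1],cv2.INTER_CUBIC).mean(1)
        yield r,xs,I
if __name__=="__main__":
    for npz,rs in (("w2.npz",[(35,50),(50,65),(65,80),(5,20)]),("w1.npz",[(35,55),(55,75),(-55,-35),(-75,-55)])):
        for (x0,x1) in ((28,42),(-24,-3),(-80,-70),(70,80)):
            for r,xs,I in prof(npz,rs,.010,x0,x1,step=1): print(npz,r,x0,I.astype(int))
E
python3 prof.py
```

```text
w2.npz (35, 50) 28 [194 186 175 164 155 144 126 104  89  85  96 124 156 178]
w2.npz (50, 65) 28 [150 146 139 129 119 112 103  92  85  84  89 105 125 139]
w2.npz (65, 80) 28 [151 148 139 129 123 118 108  95  86  84  92 112 135 149]
w2.npz (5, 20) 28 [207 204 198 190 182 168 143 111  91  88  99 133 171 196]
w2.npz (35, 50) -24 [136 135 131 123 110 102 110 131 145 143 132 124 119 119 125 135 140 135
 129 132 137]
w2.npz (50, 65) -24 [138 136 131 122 110 100 110 132 149 156 156 154 152 151 152 154 150 139
 131 133 137]
w2.npz (65, 80) -24 [137 137 132 123 111 101 110 132 149 156 158 156 154 153 154 155 151 139
 131 134 137]
w2.npz (5, 20) -24 [ 81  79  81  88  96 103 108 109 110 115 121 124 127 130 133 136 137 138
 137 131 127]
w2.npz (35, 50) -80 [164 164 163 164 162 156 149 157 172 180]
w2.npz (50, 65) -80 [163 163 164 164 164 157 148 157 174 183]
w2.npz (65, 80) -80 [164 164 164 165 163 154 140 140 148 152]
w2.npz (5, 20) -80 [165 165 165 165 163 152 130 119 124 131]
w2.npz (35, 50) 70 [184 181 179 174 167 165 163 163 163 163]
w2.npz (50, 65) 70 [192 184 179 173 167 164 164 164 164 16
[... 667 characters left out ...]
 -24 [175 175 172 162 149 151 172 185 182 174 168 168 175 187 197 195 179 167
 169 175 176]
w1.npz (-75, -55) -24 [179 178 173 164 154 156 176 197 206 208 207 207 209 212 213 202 180 165
 171 178 178]
w1.npz (35, 55) -80 [156 156 156 156 155 147 130 118 119 123]
w1.npz (55, 75) -80 [156 156 156 157 156 149 133 118 119 124]
w1.npz (-55, -35) -80 [159 158 159 158 156 151 141 134 138 145]
w1.npz (-75, -55) -80 [159 159 159 159 159 156 153 157 172 184]
w1.npz (35, 55) 70 [194 191 189 180 165 156 155 155 155 156]
w1.npz (55, 75) 70 [190 188 189 181 167 158 156 155 155 156]
w1.npz (-55, -35) 70 [187 173 166 158 147 147 153 155 156 156]
w1.npz (-75, -55) 70 [192 182 180 173 159 152 155 157 156 156]
```

```bash
python3 - <<'E'
from h import *
d=np.load("w2.npz"); c=(d["im"],d["K"],d["p"],d["M"])
b=onplane(c,287.9,198.6,.051)[:2]; n=onplane(c,287.4,179,.051)[:2]; v=n-b
print(b,n,np.linalg.norm(v),np.degrees(np.arctan2(v[1],v[0])))
t,M=obs()
D=np.append(np.array([0.4616,-0.0671])-t[:2],0.031-t[2]); print(M.T@D/.04)
tp=cam("top"); print("bottle",onplane(tp,358,180,.12))
E
```

```text
[ 0.46281434 -0.06660662] [ 0.44782866 -0.05967608] 0.01651069439805562 155.18053180849572
t 4.02 tcp [ 0.4647 -0.0703  0.1678] x [-0.897  0.443 -0.002] y [0.443 0.897 0.   ] z [ 0.002 -0.001 -1.   ] F [ 0.3 -0.1 -0.6] w 0.0326 j [-0.27 -0.08  1.62 -0.    1.61 -1.38]
[0.11219368 0.03747967 3.42012492]
bottle [ 0.58795651 -0.04917339  0.12      ]
```

```bash
python3 -m jog '[[0.1,0.05,0.8,0,0,-0.1,0.3],[0,0,0.8,0,0,0,0.3],[0,0,0.8,0,0,0,0.3],[0,0,0.2,0,0,0,0.3],[0,0,0,0,0,0,0.3],[0,0,0,0,0,0,0.3]]'; python3 - <<'E'
from h import *
obs(); c=cam("wrist"); cv2.imwrite("pics/w3.png",c[0]); np.savez("w3.npz",im=c[0],K=c[1],p=c[2],M=c[3])
E
```

```text
clock: 4.57
tool_pos: [0.4619, -0.0663, 0.0634]
ee_rot: [0.0, 0.22, 0.975, -0.0]
contact_force: [-0.5, -0.2, 0.8]
gripper_width: 0.0329
t 4.57 tcp [ 0.4619 -0.0663  0.0634] x [-0.903  0.43  -0.001] y [0.43  0.903 0.   ] z [ 0.001 -0.    -1.   ] F [-0.5 -0.2  0.8] w 0.0329 j [-0.26 -0.03  1.77 -0.    1.39 -1.39]
```

View pics/w3.png

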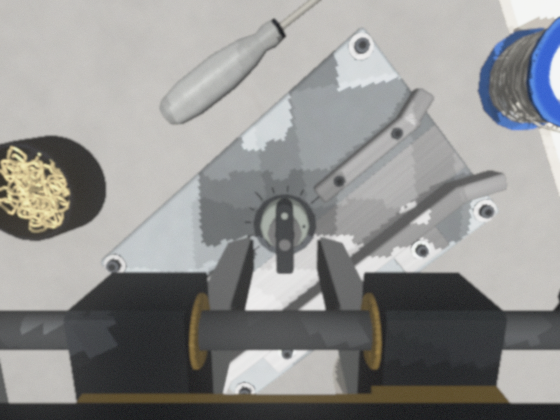

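The bar (285,240) is centred between the fingertips (252 and 318). I'll descend to TCP z of about 0.031 and grip.

```bash
python3 -m jog '[[0,0,0.5,0,0,0,0.3],[0,0,0.3,0,0,0,0.3],[0,0,0,0,0,0,0.3],[0,0,0,0,0,0,0.5],[0,0,0,0,0,0,1],[0,0,0,0,0,0,1],[0,0,0,0,0,0,1]]' 25; python3 - <<'E'
from h import *
obs()
E
```

```text
clock: 5.2
tool_pos: [0.4623, -0.0668, 0.032]
ee_rot: [0.001, 0.22, 0.975, -0.001]
contact_force: [-0.2, -0.1, 3.1]
gripper_width: 0.0098
t 5.2 tcp [ 0.4623 -0.0668  0.032 ] x [-0.903  0.429 -0.003] y [ 0.429  0.903 -0.001] z [ 0.002 -0.002 -1.   ] F [-0.2 -0.1  3.1] w 0.0098 j [-0.26  0.01  1.81 -0.    1.32 -1.39]
```

```bash
python3 -m jog '[[0,0,0,0,0,0.4,1],[0,0,0,0,0,0.8,1],[0,0,0,0,0,0.8,1],[0,0,0,0,0,0.8,1],[0,0,0,0,0,0.8,1],[0,0,0,0,0,0.8,1],[0,0,0,0,0,0.8,1],[0,0,0,0,0,0.8,1],[0,0,0,0,0,0.8,1],[0,0,0,0,0,0.4,1],[0,0,0,0,0,0,1],[0,0,0,0,0,0,1],[0,0,0,0,0,0,1]]' 40; python3 - <<'E'
from h import *
t,M=obs(); print(np.degrees(np.arctan2(M[1,1],M[0,1]))); c=cam("wrist"); cv2.imwrite("pics/w4.png",c[0]); np.savez("w4.npz",im=c[0],K=c[1],p=c[2],M=c[3])
E
```

```text
clock: 6.28
tool_pos: [0.4612, -0.0677, 0.032]
ee_rot: [0.001, 0.608, 0.794, -0.001]
contact_force: [-4.3, -3.5, 5.8]
gripper_width: 0.0096
t 6.28 tcp [ 0.4612 -0.0677  0.032 ] x [-0.261  0.965 -0.003] y [ 0.965  0.261 -0.001] z [-0.    -0.004 -1.   ] F [-4.3 -3.5  5.8] w 0.0096 j [-0.26  0.    1.81 -0.    1.32 -0.53]
15.109846156865931
```

View pics/w4.png

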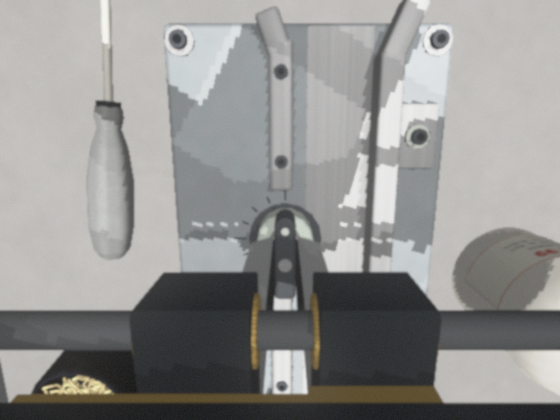

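```bash
python3 - <<'E'
from h import *
d=np.load("w4.npz"); c=(d["im"],d["K"],d["p"],d["M"]); crop(c,160,20,460,240,2.65,"w4a.png")
t=np.radians(15.05);ex=np.array([np.cos(t),np.sin(t)]);tt=np.array(get_obs()["tool_pos"])[:2]
print("bolt coord along ex",tt@ex)
from prof import prof
for z,x0,x1 in ((.010,-80,-68),(.022,-24,-4),(.010,-12,-2),(.010,26,42),(.028,26,42),(.010,68,82)):
    for r,xs,I in prof("w4.npz",[(40,60),(60,80),(80,94)],z,x0,x1,step=1): print(z,x0,r,I.astype(int))
E
```

```text
bolt coord along ex 0.42784637544624077
0.01 -80 (40, 60) [191 191 191 191 192 190 168 131 136 141 143 144]
0.01 -80 (60, 80) [191 191 192 192 192 192 167 128 134 138 139 139]
0.01 -80 (80, 94) [192 191 192 191 191 190 172 157 175 182 184 186]
0.022 -24 (40, 60) [157 156 155 147 130 138 162 167 157 148 143 143 149 161 172 162 136 141
 151 152]
0.022 -24 (60, 80) [156 156 154 146 131 137 165 178 182 182 180 179 182 185 184 167 139 145
 155 158]
0.022 -24 (80, 94) [158 158 156 145 128 137 163 165 150 138 132 133 146 162 181 168 137 146
 154 157]
0.01 -12 (40, 60) [149 161 173 166 140 138 150 153 154 154]
0.01 -12 (60, 80) [183 185 185 171 143 141 153 157 158 157]
0.01 -12 (80, 94) [149 161 179 173 141 142 154 158 159 159]
0.01 26 (40, 60) [163 161 167 187 193 184 178 165 134  95  89  90 113 162 192 202]
0.01 26 (60, 80) [173 172 172 172 171 171 173 169 136  92  85  85 113 171 207 212]
0.01 26 (80, 94) [162 163 163 161 152 137 125 122 107  84  80  80  98 137 164 168]
0.028 26 (40, 60) [197 190 182 170 133  93  89  93 138 185 203 207 209 207 205 201]
0.028 26 (60, 80) [171 169 171 167 131  89  85  89 139 195 209 211 221 230 232 232]
0.028 26 (80, 94) [159 146 130 122 105  82  79  83 116 155 168 169 170 170 170 172]
0.01 68 (40, 60) [152 151 148 143 142 139 152 185 191 191 191 191 192 191]
0.01 68 (60, 80) [197 197 193 183 182 176 175 190 192 191 192 191 191 192]
0.01 68 (80, 94) [223 223 223 224 223 215 198 193 192 191 191 191 191 191]
```

View pics/w4a.png

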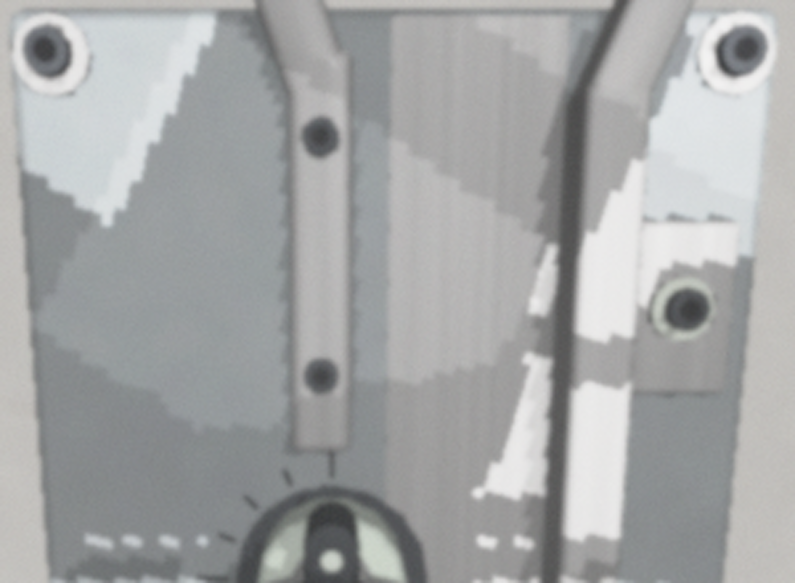

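```bash
python3 - <<'E'
from prof import *
for npz,rs in (("w4.npz",[(20,28),(62,72),(72,82)]),("w1.npz",[(-20,20),(62,75),(-75,-60)]),("w2.npz",[(62,75)])):
    d=np.load(npz); t=np.radians(15.05); ex=np.array([np.cos(t),np.sin(t)]); print(npz,"cam guide x,z",(d["p"][:2]-np.array([0.4731,-0.0641]))@ex,d["p"][2])
    for r,xs,I in prof(npz,rs,.028,30,52,step=1): print(npz,r,I.astype(int))
    for r,xs,I in prof(npz,[(45,60)],.022,-26,-2,step=1): print("strip",npz,r,I.astype(int))
E
```

```text
w4.npz cam guide x,z -0.011463021149467584 0.21149357343304576
w4.npz (20, 28) [140  95  90  97 155 215 230 231 232 231 229 229 229 231 231 211 153 141
 141 141 141 141]
w4.npz (62, 72) [150  91  85  92 151 218 232 233 234 233 233 233 232 232 230 219 226 231
 228 210 205 205]
w4.npz (72, 82) [107  85  82  85 117 159 175 178 197 216 221 223 231 232 230 215 212 216
 219 220 214 211]
strip w4.npz (45, 60) [157 157 157 156 155 147 130 138 164 169 160 154 149 148 154 164 175 165
 138 143 154 156 157 157]
w1.npz cam guide x,z -0.015687225632598913 0.3833195053159956
w1.npz (-20, 20) [177 158 119  94 125 172 198 206 208 209 208 207 208 209 207 194 178 177
 179 179 180 180]
w1.npz (62, 75) [177 158 120  96 134 184 208 213 214 215 215 217 217 217 213 198 194 204
 208 210 211 212]
w1.npz (-75, -60) [209 188 141 100 126 184 217 223 224 223 220 219 219 219 217 205 198 207
 211 213 213 213]
strip w1.npz (45, 60) [177 178 177 176 171 160 150 154 170 181 179 170 165 164 172 186 195 187
 166 162 173 179 178 178]
w2.npz cam guide x,z -0.05861781444069086 0.34821903646645974
w2.npz (62, 75) [ 94  86  85  93 115 138 151 155 156 155 154 154 155 158 161 169 186 202
 207 208 204 203]
strip w2.npz (45, 60) [139 138 135 130 120 107 102 120 140 147 143 136 131 129 132 140 144 139
 130 132 137 138 138 139]
```

The plate edges and fence profile put the fence within about ±0.7 mm of its middle place; I'll refine this by touch with the gauge. a is now about 0 (tool 15.1° against lane 15.05°). Releasing and rising, then working out the travel to the gauge.

```bash
python3 -m jog '[[0,0,0,0,0,0,0.3],[0,0,0,0,0,0,0.3],[0,0,0,0,0,0,0.3],[0,0,-0.4,0,0,0,0.3],[0,0,-0.8,0,0,0,0],[0,0,-1,0,0,0,0],[0,0,-1,0,0,0,0],[0,0,-0.8,0,0,0,0]]'; python3 - <<'E'
from h import *
t,M=obs(); s=cam("scene");tp=cam("top")
crop(tp,195,205,285,265,8,"t3.png"); crop(s,250,225,330,330,5.6,"s3.png"); cv2.imwrite("pics/s3full.png",s[0])
c=cam("wrist"); crop(c,220,120,400,260,4,"w5.png"); np.savez("w5.npz",im=c[0],K=c[1],p=c[2],M=c[3])
E
```

```text
clock: 7.0
tool_pos: [0.4618, -0.0657, 0.1934]
ee_rot: [0.001, 0.608, 0.794, 0.001]
contact_force: [0.2, -0.9, -0.2]
gripper_width: 0.0468
t 7.0 tcp [ 0.4618 -0.0657  0.1934] x [-0.261  0.965 -0.001] y [0.965 0.261 0.003] z [ 0.003 -0.    -1.   ] F [ 0.2 -0.9 -0.2] w 0.0468 j [-0.26 -0.1   1.58  0.    1.66 -0.53]
```

View pics/t3.png

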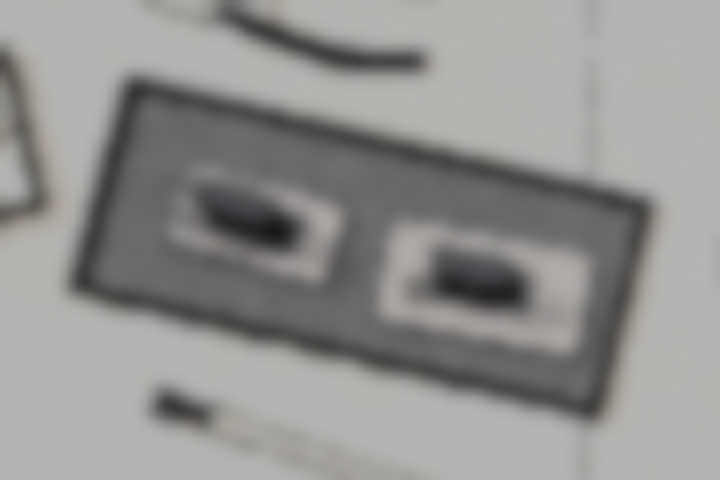

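View pics/s3.png

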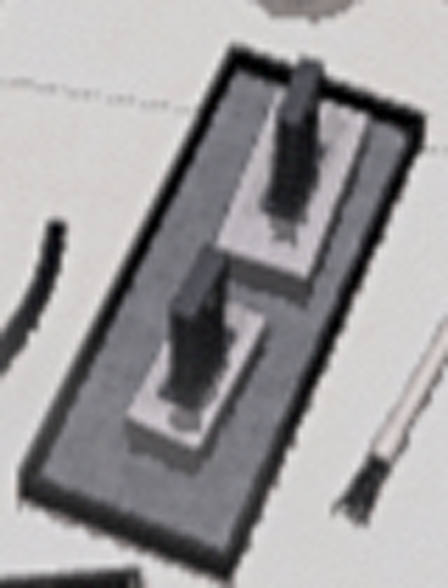

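View pics/w5.png

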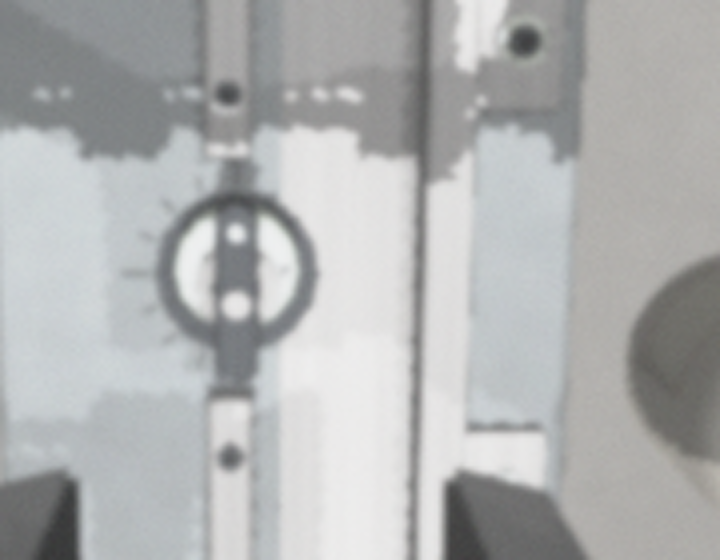

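The bar now lies along the lane, with the white roller either side of it from crop column 172 to 302 and the fence's near top edge at about 428. I take one profile at the common 28 mm height, and locate the slim gauge in the same script.

```bash
python3 - <<'E'
from prof import *
for r,xs,I in prof("w5.npz",[(2,6),(-3,8)],.028,-34,-10,step=1): print(r,-34,I.astype(int))
for r,xs,I in prof("w5.npz",[(2,6),(-3,8)],.028,-6,12,step=1): print(r,-6,I.astype(int))
for r,xs,I in prof("w5.npz",[(-10,10),(10,30)],.028,29,50,step=1): print(r,29,I.astype(int))
s=cam("scene");tp=cam("top")
# slim: block top corners in top crop (z=.024); tab top
f=lambda u,v,z: onplane(tp,195+u/8,205+v/8,z)[:2]
g=lambda u,v,z: onplane(s,250+u/5.6,225+v/5.6,z)[:2]
B=[f(*p,.024) for p in [(190,170),(347,208),(328,283),(168,238)]]
print("slim block top",np.round(np.mean(B,0),4),[round(np.linalg.norm(B[i]-B[i-1])*1e3,1) for i in range(4)])
W=[f(*p,.024) for p in [(392,220),(594,250),(578,352),(378,315)]]
print("wide block top",np.round(np.mean(W,0),4),[round(np.linalg.norm(W[i]-W[i-1])*1e3,1) for i in range(4)])
S=[g(*p,.024) for p in [(127,408),(197,448),(268,322)]]
print("scene slim",S,(S[0]+S[2])/2)
T=[g(*p,.090) for p in [(172,300),(210,250),(228,260),(195,308)]]; print("tabtop scene",np.mean(T,0),T)
v=B[0]-B[1]; v2=B[3]-B[2]; print([np.degrees(np.arctan2(-k[0],k[1])) for k in (v,v2)])
R_=[f(*p,.018) for p in [(135,80),(648,205),(598,412),(78,288)]]; print("tray",np.mean(R_,0),[round(np.linalg.norm(R_[i]-R_[i-1])*1e3,1) for i in range(4)],[np.degrees(np.arctan2(-k[0],k[1])) for k in (R_[0]-R_[1],R_[3]-R_[2])])
E
```

```text
(2, 6) -34 [178 179 171 149 128 118 119 146 196 226 236 236 234 225 216 209 195 162
 129 118 122 122 122 122]
(-3, 8) -34 [187 188 181 161 137 123 119 134 174 212 230 234 233 226 217 205 186 153
 126 124 135 141 143 143]
(2, 6) -6 [178 212 222 223 224 224 222 225 226 203 162 133 126 136 168 206 223 226]
(-3, 8) -6 [168 206 222 225 228 229 229 227 215 183 148 129 128 145 183 214 225 226]
(-10, 10) 29 [213 207 188 152 129 152 193 216 221 222 222 221 221 221 222 220 208 195
 193 196 198]
(10, 30) 29 [214 206 187 151 125 144 182 202 208 211 212 214 218 221 223 221 211 199
 197 199 200]
slim block top [0.4463 0.3223] [np.float64(26.4), np.float64(60.0), np.float64(28.6), np.float64(61.6)]
wide block top [0.4255 0.2379] [np.float64(35.5), np.float64(75.5), np.float64(38.1), np.float64(74.8)]
scene slim [array([0.46971436, 0.34733204]), array([0.4419096 , 0.35813793]), array([0.42495503, 0.30348715])] [0.44733469 0.32540959]
tabtop scene [0.44724794 0.3254277 ] [array([0.45584229, 0.33523915]), array([0.44629444, 0.3134622 ]), array([0.43940732, 0.31619616]), array([0.4474477 , 0.33681328])]
[np.float64(-12.863142450785338), np.float64(-14.907518109420009)]
tray [0.43985771 0.28359731] [np.float64(80.2), np.float64(197.6), np.float64(78.8), np.float64(197.8)] [np.float64(-12.99555388985883), np.float64(-12.58845906087603)]
```

The profile gives roller 30.0 mm across and a gap of about 30.3–31 mm. For the gauge, the left block measures about 61 × 28 mm and the right about 75 × 37 mm, so the slim one is on the left at (0.447,0.324). Travelling there.

```bash
python3 -m jog '[[0.5,0.12,0,0,0,0,0],[0.95,0.22,0,0,0,0,0],[0.95,0.22,0,0,0,0,0],[0.95,0.22,0,0,0,0,0],[0.95,0.22,0,0,0,0,0],[0.95,0.22,0,0,0,0,0],[0.95,0.22,0,0,0,0,0],[0.95,0.22,0,0,0,0,0],[0.95,0.22,0,0,0,0,0],[0.95,0.22,0,0,0,0,0],[0.5,0.1,0,0,0,0.4,0],[0,0,0,0,0,0.8,0],[0,0,0,0,0,0.8,0],[0,0,0,0,0,0.8,0],[0,0,0,0,0,0.8,0],[0,0,0,0,0,0.8,0],[0,0,0,0,0,0,0],[0,0,0,0,0,0,0]]'; python3 - <<'E'
from h import *
obs(); c=cam("wrist"); cv2.imwrite("pics/w6.png",c[0]); np.savez("w6.npz",im=c[0],K=c[1],p=c[2],M=c[3]); crop(c,200,90,400,230,4,"w6a.png")
E
```

```text
clock: 8.75
tool_pos: [0.446, 0.3252, 0.188]
ee_rot: [-0.0, 0.794, 0.609, -0.002]
contact_force: [-0.6, -0.2, 1.1]
gripper_width: 0.0467
t 8.75 tcp [0.446  0.3252 0.188 ] x [ 0.259  0.966 -0.003] y [ 0.966 -0.259 -0.003] z [-0.004 -0.002 -1.   ] F [-0.6 -0.2  1.1] w 0.0467 j [0.53 0.1  1.39 0.   1.65 0.79]
```

View pics/w6.png

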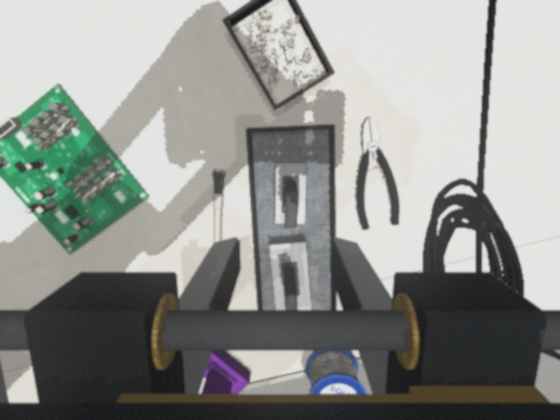

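View pics/w6a.png

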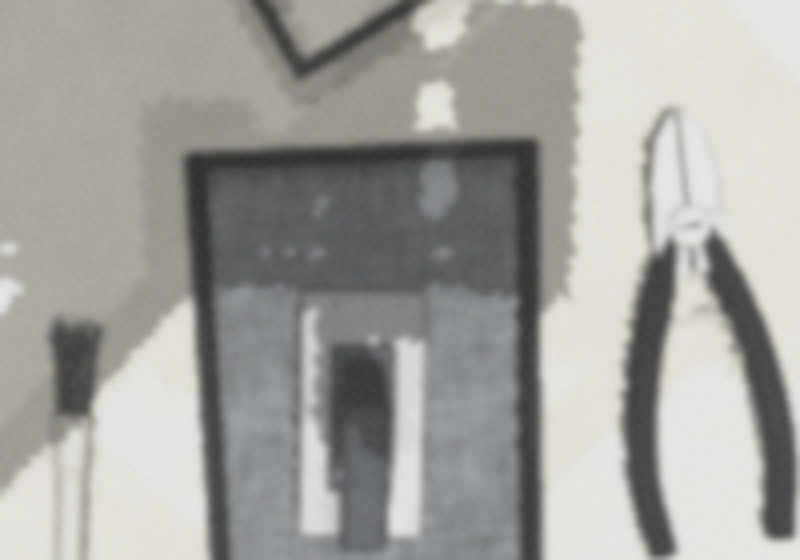

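The close crop shows one slim block (cols 300–425, rows 293–537) with its tab top at (365,490), standing in the tray's far-left half. The wide one is below it. I compute the pose.

```bash
python3 - <<'E'
from h import *
d=np.load("w6.npz"); c=(d["im"],d["K"],d["p"],d["M"])
f=lambda u,v,z: onplane(c,200+u/4,90+v/4,z)[:2]
B=[f(*p,.024) for p in [(300,296),(427,293),(422,536),(301,537)]]
print("block",np.mean(B,0),[round(np.linalg.norm(B[i]-B[i-1])*1e3,1) for i in range(4)],[np.degrees(np.arctan2(-k[0],k[1])) for k in (B[0]-B[3],B[1]-B[2])])
T=[f(*p,.09) for p in [(341,549),(387,549)]]; print("tab near end",T,np.linalg.norm(T[0]-T[1]),np.mean(T,0))
crop(c,230,160,330,320,4,"w6b.png")
E
```

```text
block [0.45197394 0.32332654] [np.float64(59.0), np.float64(30.0), np.float64(59.5), np.float64(29.7)] [np.float64(-15.178819791654668), np.float64(-15.438266741990827)]
tab near end [array([0.44350908, 0.31139997]), array([0.45233725, 0.30903157])] 0.009140344333222607 [0.44792317 0.31021577]
```

View pics/w6b.png

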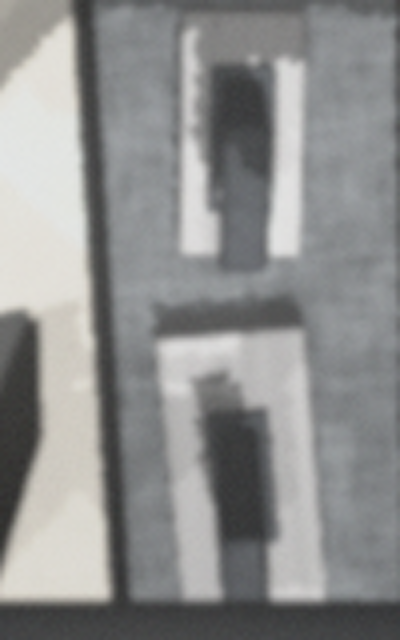

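The block measures 59.3 × 29.9 mm, so it is the slim one, with yaw about -15.3°. I'll descend partway and check the centring.

```bash
python3 -m jog '[[0,0.12,0.5,0,0,0,0],[0,0,0.9,0,0,0,0],[0,0,0.6,0,0,0,0],[0,0,0,0,0,0,0],[0,0,0,0,0,0,0]]'; python3 - <<'E'
from h import *
obs(); c=cam("wrist"); cv2.imwrite("pics/w7.png",c[0]); np.savez("w7.npz",im=c[0],K=c[1],p=c[2],M=c[3]); crop(c,200,150,400,300,4,"w7a.png")
E
```

```text
clock: 9.22
tool_pos: [0.4503, 0.3237, 0.1085]
ee_rot: [-0.0, 0.794, 0.608, -0.002]
contact_force: [0.4, 0.1, 0.8]
gripper_width: 0.0469
t 9.22 tcp [0.4503 0.3237 0.1085] x [ 0.261  0.965 -0.003] y [ 0.965 -0.261 -0.003] z [-0.004 -0.002 -1.   ] F [0.4 0.1 0.8] w 0.0469 j [0.52 0.14 1.51 0.   1.5  0.78]
```

View pics/w7a.png

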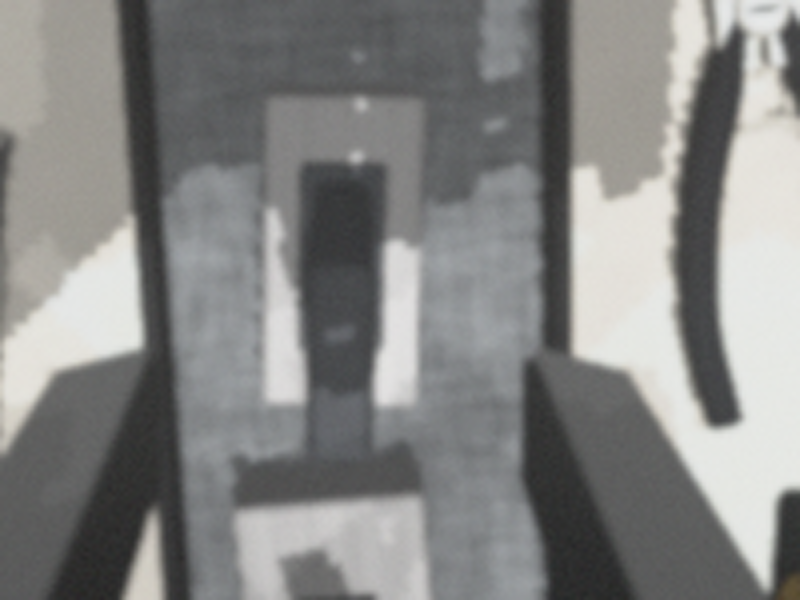

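The tab (cols 308–374, mid 341) is centred between the fingers (mid 340) and parallel to them. Descending and gripping the upper tab.

```bash
python3 - <<'E'
from h import *
d=np.load("w7.npz"); c=(d["im"],d["K"],d["p"],d["M"])
print("near end of tab top",onplane(c,200+341/4,150+458/4,.09))
E
python3 -m jog '[[0.03,0,0.5,0,0,0,0],[0,0,0.5,0,0,0,0],[0,0,0.3,0,0,0,0],[0,0,0,0,0,0,0],[0,0,0,0,0,0,0.4],[0,0,0,0,0,0,1],[0,0,0,0,0,0,1],[0,0,0,0,0,0,1],[0,0,0,0,0,0,1]]' 30; python3 - <<'E'
from h import *
obs(); c=cam("wrist"); cv2.imwrite("pics/w8.png",c[0]); np.savez("w8.npz",im=c[0],K=c[1],p=c[2],M=c[3])
E
```

```text
near end of tab top [0.44804042 0.3102609  0.09      ]
clock: 10.02
tool_pos: [0.4525, 0.3259, 0.0595]
ee_rot: [0.0, 0.794, 0.608, 0.001]
contact_force: [1.0, 0.7, -0.0]
gripper_width: 0.017
t 10.02 tcp [0.4525 0.3259 0.0595] x [0.262 0.965 0.001] y [ 0.965 -0.262  0.001] z [ 0.002  0.001 -1.   ] F [ 1.   0.7 -0. ] w 0.017 j [ 0.52  0.18  1.57 -0.    1.4   0.79]
```

View pics/w8.png

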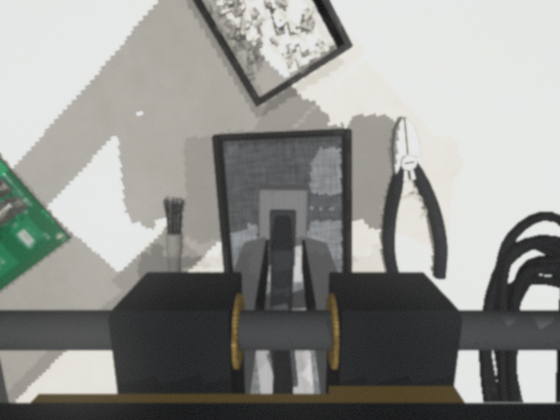

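```bash
python3 -m jog '[[0,0,0,0,0,0,1],[0,0,0,0,0,0,1],[0,0,0,0,0,0,1]]' 35; python3 - <<'E'
from h import *
obs()
E
```

```text
clock: 10.32
tool_pos: [0.452, 0.3258, 0.0589]
ee_rot: [-0.0, 0.794, 0.608, 0.0]
contact_force: [-1.2, 1.0, 2.9]
gripper_width: 0.0097
t 10.32 tcp [0.452  0.3258 0.0589] x [0.262 0.965 0.   ] y [ 0.965 -0.262  0.   ] z [ 0.  0. -1.] F [-1.2  1.   2.9] w 0.0097 j [0.52 0.18 1.57 0.   1.4  0.79]
```

The gauge is gripped (9.7 mm). Its pick-up pose was TCP (0.4520,0.3258,0.0589). I'll lift and carry it over the spool to above the lane's left end while turning to the lane direction.

```bash
python3 - <<'E'
from h import *
d=np.load("w1.npz"); c=(d["im"],d["K"],d["p"],d["M"]); print("spool",onplane(c,48,87,.076))
E
python3 -m jog '[[0,0,-0.4,0,0,0,1],[0,0,-0.8,0,0,0,1],[0,0,-0.9,0,0,0,1],[0,0,-0.9,0,0,0,1],[-0.4,0.13,0,0,0,0,1],[-0.9,0.29,0,0,0,0,1],[-0.9,0.29,0,0,0,0,1],[-0.9,0.29,0,0,0,0,1],[-0.9,0.29,0,0,0,0,1],[-0.9,0.29,0,0,0,0,1],[-0.9,0.29,0,0,0,0,1],[-0.9,0.29,0,0,0,0,1],[-0.6,0.18,0,0,0,-0.4,1],[0,0,0,0,0,-0.8,1],[0,0,0,0,0,-0.8,1],[0,0,0,0,0,-0.8,1],[0,0,0,0,0,-0.8,1],[0,0,0,0,0,-0.8,1],[0,0,0,0,0,0,1],[0,0,0,0,0,0,1]]'; python3 - <<'E'
from h import *
t,M=obs(); print(np.degrees(np.arctan2(M[1,1],M[0,1])));c=cam("wrist"); cv2.imwrite("pics/w9.png",c[0]); np.savez("w9.npz",im=c[0],K=c[1],p=c[2],M=c[3])
E
```

```text
spool [0.4479034  0.09488179 0.076     ]
clock: 11.98
tool_pos: [0.4653, 0.0192, 0.1775]
ee_rot: [-0.001, 0.609, 0.793, -0.001]
contact_force: [0.4, -0.3, -2.6]
gripper_width: 0.01
t 11.98 tcp [0.4653 0.0192 0.1775] x [-0.258  0.966  0.   ] y [ 0.966  0.258 -0.002] z [-0.002 -0.    -1.   ] F [ 0.4 -0.3 -2.6] w 0.01 j [-0.08 -0.09  1.61 -0.    1.63 -0.34]
14.922564495647176
```

View pics/w9.png

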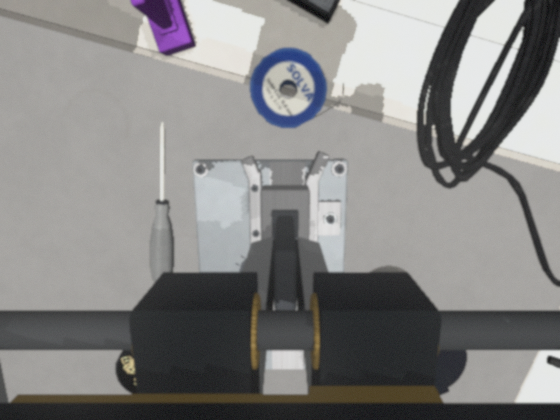

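```bash
python3 -m jog '[[0,0,0.6,0,0,0,1],[0,0,0.9,0,0,0,1],[0,0,0.8,0,0,0,1],[0,0,0.3,0,0,0,1],[0,0,0,0,0,0,1],[0,0,0,0,0,0,1]]'; python3 - <<'E'
from h import *
t,M=obs(); print(np.degrees(np.arctan2(M[1,1],M[0,1])));c=cam("wrist"); crop(c,160,60,420,280,2.7,"w10.png"); s=cam("scene"); crop(s,230,100,370,230,5,"s10.png")
E
```

```text
clock: 12.53
tool_pos: [0.4653, 0.0193, 0.0738]
ee_rot: [-0.001, 0.609, 0.793, -0.001]
contact_force: [0.5, 0.2, -1.3]
gripper_width: 0.0095
t 12.53 tcp [0.4653 0.0193 0.0738] x [-0.259  0.966  0.   ] y [ 0.966  0.259 -0.002] z [-0.002  0.    -1.   ] F [ 0.5  0.2 -1.3] w 0.0095 j [-0.08 -0.03  1.76 -0.    1.42 -0.34]
15.011183766622425
```

View pics/w10.png

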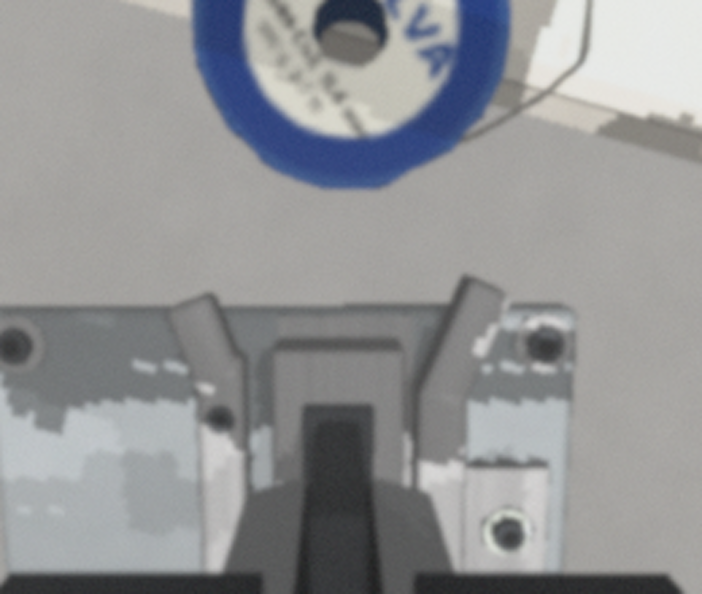

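View pics/s10.png

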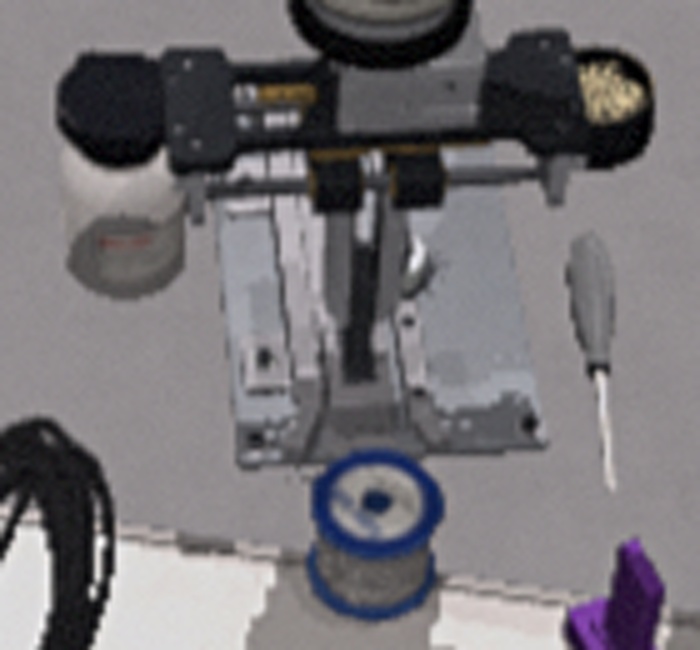

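The block (cols 273–403) hangs between strip (245) and fence (415). Lowering gently to the floor.

```bash
python3 -m jog '[[0,0,0.12,0,0,0,1],[0,0,0.08,0,0,0,1],[0,0,0,0,0,0,1],[0,0,0,0,0,0,1]]'; python3 -m jog '[[0,0,0.03,0,0,0,1],[0,0,0,0,0,0,1]]'; python3 - <<'E'
from h import *
t,M=obs(); print(np.degrees(np.arctan2(M[1,1],M[0,1])))
E
```

```text
clock: 12.97
tool_pos: [0.4658, 0.0193, 0.0666]
ee_rot: [0.0, 0.608, 0.794, 0.0]
contact_force: [0.3, 0.2, -3.5]
gripper_width: 0.0099
clock: 13.13
tool_pos: [0.4658, 0.0193, 0.0653]
ee_rot: [0.0, 0.608, 0.794, -0.0]
contact_force: [0.4, -0.7, -2.8]
gripper_width: 0.0099
t 13.13 tcp [0.4658 0.0193 0.0653] x [-0.26   0.966 -0.   ] y [0.966 0.26  0.   ] z [ 0. -0. -1.] F [ 0.4 -0.7 -2.8] w 0.0099 j [-0.08 -0.03  1.77 -0.    1.4  -0.34]
15.065644401297591
```

```bash
python3 -m jog '[[0,0,0.02,0,0,0,1],[0,0,0,0,0,0,1]]'; python3 -m jog '[[0,0,0.02,0,0,0,1],[0,0,0,0,0,0,1]]'; python3 - <<'E'
from h import *
t,M=obs(); print(np.degrees(np.arctan2(M[1,1],M[0,1])))
E
```

```text
clock: 13.3
tool_pos: [0.466, 0.0192, 0.0648]
ee_rot: [0.0, 0.608, 0.794, 0.0]
contact_force: [-0.7, -0.1, -1.3]
gripper_width: 0.0097
clock: 13.47
tool_pos: [0.466, 0.0192, 0.0648]
ee_rot: [0.0, 0.608, 0.794, 0.0]
contact_force: [-2.4, -0.2, 5.7]
gripper_width: 0.0097
t 13.47 tcp [0.466  0.0192 0.0648] x [-0.26   0.966 -0.   ] y [0.966 0.26  0.001] z [ 0.001 -0.    -1.   ] F [-2.4 -0.2  5.7] w 0.0097 j [-0.08 -0.03  1.77 -0.    1.4  -0.34]
15.066268051654102
```

The gauge is on the floor (z force up, TCP z 0.0648). I ease the down-pressure and feel for the fence in small steps along tool +y.

```bash
cat > q.py <<'E'
from h import *
o=get_obs(); t,M=obs(); th=np.radians(15.05); ex=np.array([np.cos(th),np.sin(th),0]); ey=np.array([-np.sin(th),np.cos(th),0])
F=np.array(o["contact_force"]); m=np.array(o["moment"])
print("u(bolt-rel) %.2f mm  v %.2f mm"%((t@ex-.42785)*1e3,(t@ey+.1835)*1e3),"Fu %.1f Fv %.1f"%(F@ex,F@ey),"mom",np.round(m,2),"yaw %.2f"%np.degrees(np.arctan2(M[1,1],M[0,1])))
E
python3 -m jog '[[0,0.03,-0.01,0,0,0,1],[0,0.04,0,0,0,0,1],[0,0,0,0,0,0,1],[0,0,0,0,0,0,1]]' >/dev/null; python3 q.py
python3 -m jog '[[0,0.02,0,0,0,0,1],[0,0,0,0,0,0,1],[0,0,0,0,0,0,1]]'>/dev/null; python3 q.py
```

```text
t 13.8 tcp [0.4671 0.0194 0.0649] x [-0.26   0.966 -0.001] y [ 0.966  0.26  -0.004] z [-0.004 -0.001 -1.   ] F [-6.6 -1.5  8.4] w 0.01 j [-0.08 -0.02  1.77 -0.    1.4  -0.34]
u(bolt-rel) 28.26 mm  v 80.99 mm Fu -6.8 Fv 0.2 mom [-0.27  1.44  0.02] yaw 15.08
t 14.05 tcp [0.4676 0.0196 0.0649] x [-0.26   0.966 -0.001] y [ 0.966  0.26  -0.004] z [-0.004 -0.002 -1.   ] F [-7.4 -2.   7.8] w 0.01 j [-0.08 -0.02  1.76 -0.    1.4  -0.34]
u(bolt-rel) 28.76 mm  v 80.97 mm Fu -7.7 Fv -0.0 mom [-0.37  1.59  0.02] yaw 15.07
```

```bash
python3 -m jog '[[0,0,-0.02,0,0,0,1],[0,0,0,0,0,0,1],[0,0,0,0,0,0,1]]'>/dev/null; python3 q.py
python3 - <<'E'
from h import *
c=cam("wrist"); crop(c,220,150,350,280,5,"w11.png")
E
```

```text
t 14.3 tcp [0.4691 0.02   0.0649] x [-0.26   0.966 -0.   ] y [ 0.966  0.26  -0.001] z [-0. -0. -1.] F [-3.  -1.4  2.7] w 0.0098 j [-0.08 -0.02  1.76 -0.    1.4  -0.34]
u(bolt-rel) 30.33 mm  v 81.04 mm Fu -3.2 Fv -0.5 mom [-0.23  0.57 -0.03] yaw 15.07
```

View pics/w11.png

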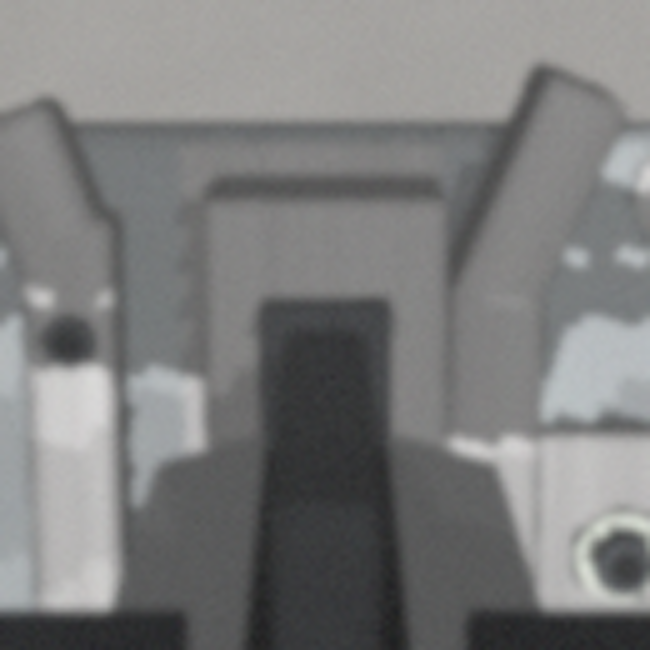

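```bash
python3 -m jog '[[0,0.01,-0.01,0,0,0,1],[0,0,0,0,0,0,1],[0,0,0,0,0,0,1]]'>/dev/null; python3 q.py|tail -1
python3 -m jog '[[0,0.015,0,0,0,0,1],[0,0,0,0,0,0,1],[0,0,0,0,0,0,1]]'>/dev/null; python3 q.py|tail -1
python3 -m jog '[[0,0.02,0,0,0,0,1],[0,0,0,0,0,0,1],[0,0,0,0,0,0,1]]'>/dev/null; python3 q.py
```

```text
u(bolt-rel) 30.36 mm  v 81.07 mm Fu -2.7 Fv -1.0 mom [-0.4   0.75 -0.02] yaw 15.07
u(bolt-rel) 30.43 mm  v 81.08 mm Fu -4.4 Fv -1.1 mom [-0.51  1.02  0.02] yaw 15.07
t 15.1 tcp [0.4693 0.0201 0.0649] x [-0.26   0.966 -0.   ] y [ 0.966  0.26  -0.005] z [-0.004 -0.001 -1.   ] F [-6.6 -3.2  3.8] w 0.0099 j [-0.08 -0.02  1.76 -0.    1.4  -0.34]
u(bolt-rel) 30.55 mm  v 81.09 mm Fu -7.2 Fv -1.4 mom [-0.55  1.42  0.02] yaw 15.07
```

It is touching the fence: u stays at about 30.4 mm while Fu climbs to -7 N at low floor pressure. That puts the fence face about 45.4 mm from the bolt axis, so the gap at a=0 is about 30.4 mm. This agrees with the image estimate of 30.3–31 but is on the tight side. I'll back off, leave the gauge standing at the left end, and open the bolt by 0.16 rad to get about 31.0 mm.

```bash
python3 -m jog '[[0,-0.04,0,0,0,0,1],[0,-0.03,0,0,0,0,1],[0,0,0,0,0,0,1],[0,0,0,0,0,0,0.3],[0,0,0,0,0,0,0.3],[0,0,0,0,0,0,0.3]]'; python3 q.py
python3 -m jog '[[0,0,-0.4,0,0,0,0.3],[0,0,-0.9,0,0,0,0.3],[0,0,-0.2,0,0,0,0.3],[-0.4,-0.15,0,0,0,0,0.3],[-0.8,-0.3,0,0,0,0,0.3],[-0.8,-0.3,0,0,0,0,0.3],[0,0,0,0,0,0,0.3],[0,0,0,0,0,0,0.3]]'; python3 q.py
```

```text
clock: 15.6
tool_pos: [0.4692, 0.0201, 0.0658]
ee_rot: [0.001, 0.608, 0.794, 0.001]
contact_force: [0.7, 0.3, -0.3]
gripper_width: 0.0267
t 15.6 tcp [0.4692 0.0201 0.0658] x [-0.26   0.966 -0.   ] y [0.966 0.26  0.002] z [ 0.002  0.    -1.   ] F [ 0.7  0.3 -0.3] w 0.0267 j [-0.08 -0.02  1.76  0.    1.4  -0.34]
u(bolt-rel) 30.47 mm  v 81.09 mm Fu 0.7 Fv 0.1 mom [-0.03 -0.07  0.01] yaw 15.07
clock: 16.27
tool_pos: [0.4604, -0.0663, 0.1255]
ee_rot: [0.0, 0.61, 0.793, 0.0]
contact_force: [0.1, 0.4, 0.0]
gripper_width: 0.033
t 16.27 tcp [ 0.4604 -0.0663  0.1255] x [-0.257  0.966 -0.   ] y [0.966 0.257 0.001] z [ 0.001  0.    -1.   ] F [0.1 0.4 0. ] w 0.033 j [-0.27 -0.07  1.69  0.    1.52 -0.53]
u(bolt-rel) -0.42 mm  v -0.12 mm Fu 0.2 Fv 0.4 mom [-0.1  -0.15  0.04] yaw 14.87
```

```bash
python3 -m jog '[[0,0.01,0.6,0,0,0,0.3],[0,0,0.9,0,0,0,0.3],[0,0,0.6,0,0,0,0.3],[0,0,0.22,0,0,0,0.3],[0,0,0,0,0,0,0.3],[0,0,0,0,0,0,0.4]]'; python3 - <<'E'
from h import *
c=cam("wrist"); cv2.imwrite("pics/w12.png",c[0])
E
python3 q.py
```

```text
clock: 16.77
tool_pos: [0.4611, -0.0644, 0.0331]
ee_rot: [0.0, 0.608, 0.794, 0.0]
contact_force: [0.2, -0.4, 0.7]
gripper_width: 0.03
t 16.82 tcp [ 0.4619 -0.0648  0.0341] x [-0.261  0.965 -0.001] y [0.965 0.261 0.003] z [ 0.003 -0.001 -1.   ] F [0.3 0.3 0.3] w 0.0288 j [-0.26  0.    1.81  0.    1.33 -0.52]
u(bolt-rel) 1.40 mm  v 1.01 mm Fu 0.3 Fv 0.3 mom [-0.   -0.07 -0.02] yaw 15.12
```

View pics/w12.png

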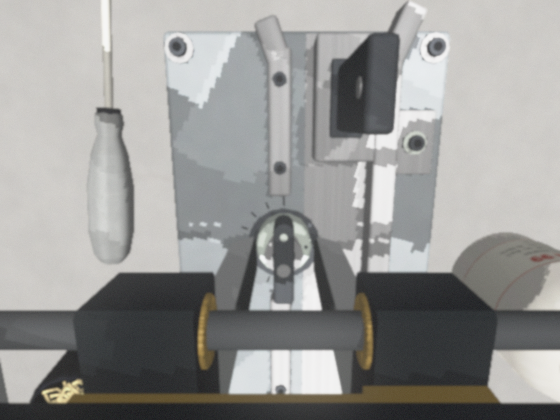

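The gauge stands upright in the lane at (350,95) and the bar (284,265) lies between the fingers. I close on the bar, re-read the bolt axis coordinate, then turn counter-clockwise (tool z negative).

```bash
python3 -m jog '[[0,0,0.04,0,0,0,0.6],[0,0,0,0,0,0,1],[0,0,0,0,0,0,1],[0,0,0,0,0,0,1],[0,0,0,0,0,0,1]]' 40; python3 q.py; python3 -m jog '[[0,0,0,0,0,-0.5,1],[0,0,0,0,0,-0.5,1],[0,0,0,0,0,-0.33,1],[0,0,0,0,0,0,1],[0,0,0,0,0,0,1],[0,0,0,0,0,0,1]]'>/dev/null; python3 q.py
```

```text
clock: 17.23
tool_pos: [0.4606, -0.0654, 0.032]
ee_rot: [0.0, 0.608, 0.794, -0.0]
contact_force: [-2.7, -0.7, 5.1]
gripper_width: 0.0096
t 17.23 tcp [ 0.4606 -0.0654  0.032 ] x [-0.26   0.966 -0.001] y [0.966 0.26  0.   ] z [ 0.    -0.001 -1.   ] F [-2.7 -0.7  5.1] w 0.0096 j [-0.26  0.    1.81 -0.    1.33 -0.53]
u(bolt-rel) -0.04 mm  v 0.72 mm Fu -2.7 Fv -0.0 mom [-0.15  0.53  0.01] yaw 15.07
t 17.73 tcp [ 0.4605 -0.0655  0.032 ] x [-0.41   0.912 -0.001] y [ 0.912  0.41  -0.   ] z [ 0.    -0.001 -1.   ] F [-2.4 -0.6  5.9] w 0.0098 j [-0.26  0.    1.81 -0.    1.33 -0.68]
u(bolt-rel) -0.14 mm  v 0.69 mm Fu -2.5 Fv 0.0 mom [-0.16  0.57  0.01] yaw 24.20
```

Repeat reading of the bolt axis is u = -0.04 mm. Yaw is now 24.2°, so a is about 0.160 rad and the expected gap is about 31.0 mm. Releasing, rising, and returning to the gauge.

```bash
python3 -m jog '[[0,0,0,0,0,0,0.5],[0,0,0,0,0,0,0.3],[0,0,0,0,0,0,0.3],[0,0,-0.4,0,0,0,0.3],[0,0,-0.9,0,0,0.4,0.3],[0,0,-1,0,0,0.5,0.3],[0,0,-0.3,0,0,0.43,0.3],[0,0,0,0,0,0,0.3]]'; python3 - <<'E'
from h import *
c=cam("wrist"); np.savez("w13.npz",im=c[0],K=c[1],p=c[2],M=c[3]); crop(c,240,130,360,260,5,"w13.png")
E
python3 q.py
```

```text
clock: 18.4
tool_pos: [0.4635, -0.0656, 0.1395]
ee_rot: [0.004, 0.609, 0.793, 0.002]
contact_force: [-0.4, -0.4, 0.1]
gripper_width: 0.033
t 18.45 tcp [ 0.4619 -0.0652  0.1366] x [-0.261  0.965 -0.002] y [0.965 0.261 0.004] z [ 0.004 -0.001 -1.   ] F [-0.1 -0.5 -0.2] w 0.0328 j [-0.26 -0.08  1.68  0.    1.54 -0.53]
u(bolt-rel) 1.23 mm  v 0.57 mm Fu -0.2 Fv -0.4 mom [-0.03 -0.12  0.04] yaw 15.14
```

View pics/w13.png

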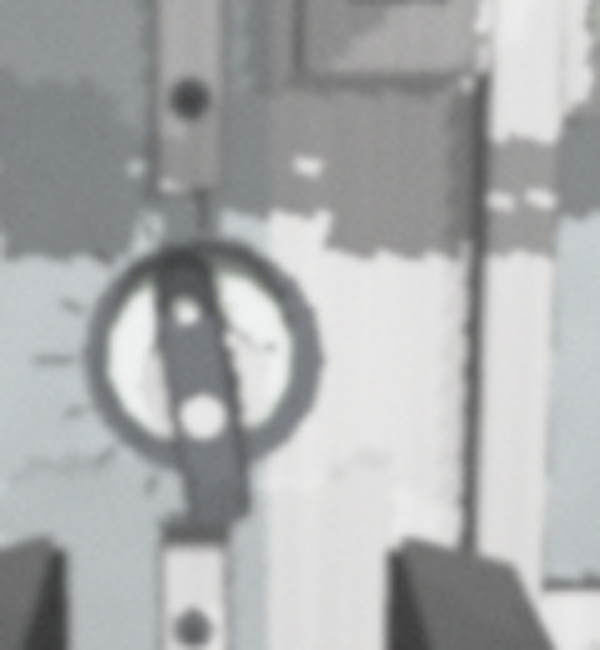

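The bar is now turned about 10° counter-clockwise, nose at crop (184,312), as commanded. Going back onto the gauge tab.

```bash
python3 -m jog '[[0.5,0.19,0,0,0,0,0.3],[0.8,0.3,0,0,0,0,0.3],[0.71,0.26,0,0,0,0,0.3],[0,0,0,0,0,0,0.3],[0,0,0,0,0,0,0.3]]' >/dev/null; python3 q.py; python3 - <<'E'
from h import *
c=cam("wrist"); crop(c,200,150,400,300,4,"w14.png")
E
```

```text
t 18.87 tcp [0.4672 0.0215 0.1322] x [-0.264  0.965  0.001] y [ 0.965  0.264 -0.004] z [-0.005 -0.    -1.   ] F [-0.9 -0.2  0.6] w 0.0333 j [-0.07 -0.07  1.67 -0.    1.54 -0.34]
u(bolt-rel) 28.87 mm  v 82.99 mm Fu -0.9 Fv 0.1 mom [ 0.01 -0.11 -0.01] yaw 15.30
```

View pics/w14.png

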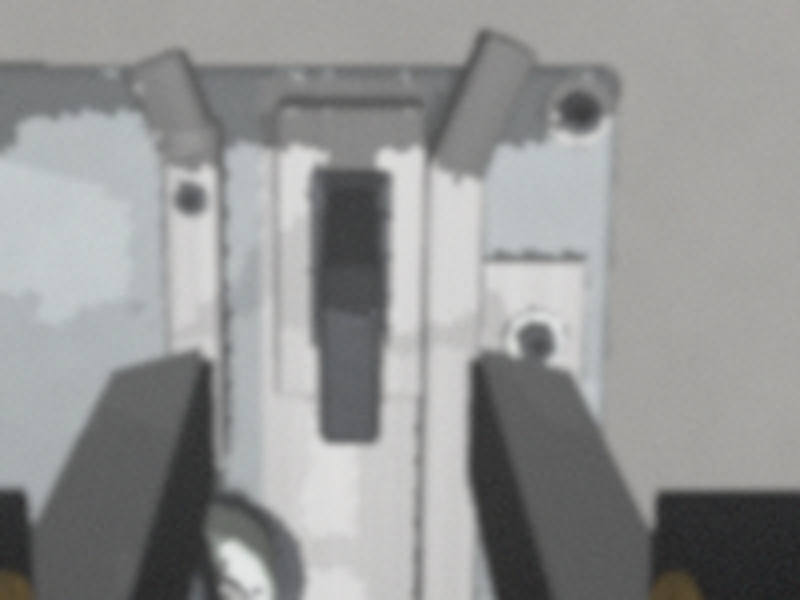

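```bash
python3 -m jog '[[-0.03,0.035,0.4,0,0,0,0.3],[0,0,0.8,0,0,0,0.3],[0,0,0.45,0,0,0,0.3],[0,0,0,0,0,0,0.3],[0,0,0,0,0,0,0.3]]' >/dev/null; python3 q.py; python3 -m jog '[[0,0,0,0,0,0,0.6],[0,0,0,0,0,0,1],[0,0,0,0,0,0,1],[0,0,0,0,0,0,1],[0,0,0,0,0,0,1]]' 35 >/dev/null; python3 q.py
```

```text
t 19.33 tcp [0.4688 0.0186 0.0672] x [-0.259  0.966  0.001] y [ 0.966  0.259 -0.004] z [-0.004 -0.    -1.   ] F [ 0.5 -0.1  0.2] w 0.0333 j [-0.08 -0.02  1.76 -0.    1.41 -0.34]
u(bolt-rel) 29.75 mm  v 79.75 mm Fu 0.5 Fv -0.2 mom [ 0.   -0.19  0.02] yaw 14.99
t 19.75 tcp [0.4696 0.019  0.0699] x [-0.26   0.966 -0.001] y [ 0.966  0.26  -0.002] z [-0.001 -0.002 -1.   ] F [-4.7 -2.3  5.3] w 0.0098 j [-0.08 -0.02  1.76 -0.    1.41 -0.34]
u(bolt-rel) 30.59 mm  v 79.92 mm Fu -5.1 Fv -1.0 mom [-0.41  0.97  0.03] yaw 15.08
```

Gripped again (9.8 mm). I lift it slightly, shift off the fence to mid-gap, and re-stand it at the left end.

```bash
python3 -m jog '[[0,-0.015,-0.1,0,0,0,1],[0.03,0,0,0,0,0,1],[0,0,0,0,0,0,1],[0,0,0,0,0,0,1]]' >/dev/null; python3 q.py
```

```text
t 20.08 tcp [0.469  0.0208 0.0724] x [-0.26   0.966  0.   ] y [ 0.966  0.26  -0.001] z [-0.001  0.    -1.   ] F [-0.7 -1.1 -2.2] w 0.0094 j [-0.08 -0.03  1.75  0.    1.41 -0.34]
u(bolt-rel) 30.49 mm  v 81.84 mm Fu -1.0 Fv -0.8 mom [-0.18  0.17  0.01] yaw 15.08
```

```bash
python3 -m jog '[[0,-0.018,0.03,0,0,0,1],[0,0,0,0,0,0,1],[0,0,0,0,0,0,1]]' >/dev/null; python3 q.py|tail -1;  python3 -m jog '[[0,0,0.03,0,0,0,1],[0,0,0,0,0,0,1],[0,0,0,0,0,0,1]]' >/dev/null; python3 q.py
```

```text
u(bolt-rel) 30.23 mm  v 81.73 mm Fu -0.4 Fv -0.1 mom [-0.02 -0.09  0.06] yaw 15.07
t 20.58 tcp [0.4687 0.0205 0.0703] x [-0.26   0.966  0.   ] y [0.966 0.26  0.   ] z [ 0.  0. -1.] F [ 0.4 -0.3 -2.5] w 0.0099 j [-0.08 -0.02  1.76  0.    1.41 -0.34]
u(bolt-rel) 30.11 mm  v 81.59 mm Fu 0.3 Fv -0.4 mom [ 0.03 -0.11 -0.02] yaw 15.07
```

```bash
python3 -m jog '[[0,-0.006,0.012,0,0,0,1],[0,0,0,0,0,0,1],[0,0,0,0,0,0,1]]' >/dev/null; python3 q.py|tail -1;  python3 -m jog '[[0,0,0.012,0,0,0,1],[0,0,0,0,0,0,1]]' >/dev/null; python3 q.py
```

```text
u(bolt-rel) 29.83 mm  v 81.52 mm Fu 0.4 Fv 1.0 mom [-0.03 -0.16 -0.02] yaw 15.07
t 21.0 tcp [0.4685 0.0204 0.0699] x [-0.26   0.966 -0.   ] y [0.966 0.26  0.   ] z [ 0. -0. -1.] F [-0.9  0.8  0.2] w 0.01 j [-0.08 -0.02  1.76 -0.    1.41 -0.34]
u(bolt-rel) 29.90 mm  v 81.55 mm Fu -0.7 Fv 1.0 mom [ 0.04  0.09 -0.02] yaw 15.07
```

Standing on the floor with light pressure, centred at u=29.9. Sliding right in small steps, watching the side force.

```bash
python3 -m jog '[[-0.1,0,0,0,0,0,1],[-0.2,0,0,0,0,0,1],[-0.25,0,0,0,0,0,1],[-0.25,0,0,0,0,0,1],[-0.1,0,0,0,0,0,1],[0,0,0,0,0,0,1]]' >/dev/null; python3 q.py;  python3 -m jog '[[-0.1,0,0,0,0,0,1],[-0.15,0,0,0,0,0,1],[-0.15,0,0,0,0,0,1],[0,0,0,0,0,0,1]]' >/dev/null; python3 q.py
```

```text
t 21.5 tcp [ 0.4786 -0.0159  0.0701] x [-0.258  0.966 -0.001] y [0.966 0.258 0.001] z [ 0.001 -0.001 -1.   ] F [-0.5  1.3  2.2] w 0.0103 j [-0.15 -0.    1.74 -0.    1.41 -0.41]
u(bolt-rel) 30.17 mm  v 43.84 mm Fu -0.1 Fv 1.4 mom [0.08 0.02 0.03] yaw 14.97
t 21.83 tcp [ 0.4825 -0.0304  0.0702] x [-0.26   0.966 -0.   ] y [0.966 0.26  0.001] z [ 0.001 -0.    -1.   ] F [-1.6  2.6  4.6] w 0.0098 j [-0.18  0.01  1.73  0.    1.41 -0.44]
u(bolt-rel) 30.24 mm  v 28.84 mm Fu -0.9 Fv 2.9 mom [0.44 0.16 0.04] yaw 15.04
```

```bash
python3 -m jog '[[-0.1,-0.008,-0.006,0,0,0,1],[-0.15,0,0,0,0,0,1],[-0.15,0,0,0,0,0,1],[0,0,0,0,0,0,1]]' >/dev/null; python3 q.py|tail -1;  python3 -m jog '[[-0.1,0,0,0,0,0,1],[-0.15,0,0,0,0,0,1],[-0.15,0,0,0,0,0,1],[0,0,0,0,0,0,1]]' >/dev/null; python3 q.py; python3 - <<'E'
from h import *
s=cam("scene"); crop(s,230,100,370,230,5,"s15.png")
E
```

```text
u(bolt-rel) 30.17 mm  v 12.29 mm Fu 0.4 Fv 1.7 mom [ 0.38 -0.13 -0.01] yaw 15.04
t 22.5 tcp [ 0.4908 -0.0615  0.0705] x [-0.26   0.966 -0.001] y [0.966 0.26  0.002] z [ 0.002 -0.001 -1.   ] F [-0.5  2.5  6.5] w 0.0096 j [-0.24  0.03  1.7  -0.    1.41 -0.5 ]
u(bolt-rel) 30.17 mm  v -3.37 mm Fu 0.2 Fv 2.6 mom [ 0.51 -0.05  0.  ] yaw 15.04
```

View pics/s15.png

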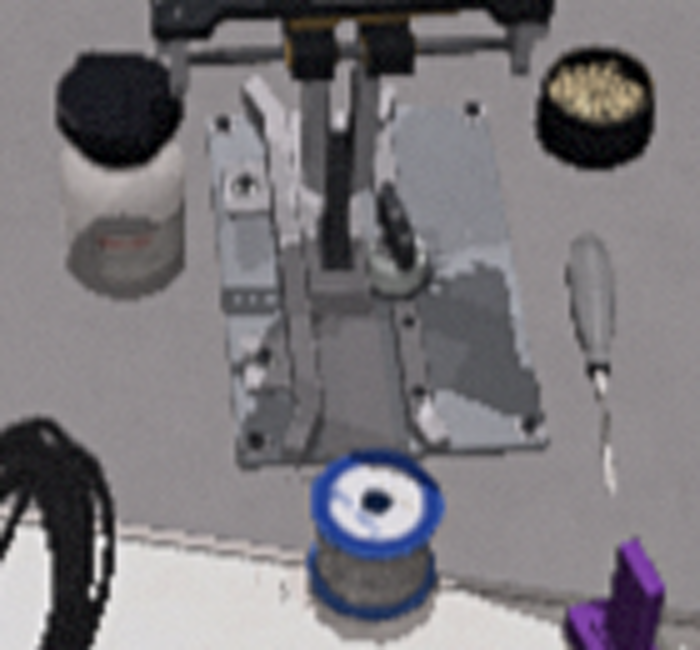

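The gauge is between fence and roller with almost no side force. A short play test here, a small nudge each way, measures the gap directly.

```bash
python3 -m jog '[[0,0.02,-0.012,0,0,0,1],[0,0,0,0,0,0,1],[0,0,0,0,0,0,1]]' >/dev/null; python3 q.py|tail -1;  python3 -m jog '[[0,-0.035,0,0,0,0,1],[0,0,0,0,0,0,1],[0,0,0,0,0,0,1]]' >/dev/null; python3 q.py|tail -1; python3 -m jog '[[0,-0.02,0,0,0,0,1],[0,0,0,0,0,0,1],[0,0,0,0,0,0,1]]' >/dev/null; python3 q.py
```

```text
u(bolt-rel) 30.33 mm  v -3.22 mm Fu -0.5 Fv 2.1 mom [ 0.07  0.03 -0.04] yaw 15.07
u(bolt-rel) 29.80 mm  v -3.17 mm Fu 2.8 Fv 0.2 mom [-0.   -0.75 -0.01] yaw 15.07
t 23.3 tcp [ 0.4893 -0.0616  0.0705] x [-0.26   0.966 -0.001] y [0.966 0.26  0.001] z [ 0.002 -0.001 -1.   ] F [2.8 0.  2.4] w 0.01 j [-0.24  0.03  1.71 -0.    1.41 -0.5 ]
u(bolt-rel) 28.69 mm  v -3.03 mm Fu 2.7 Fv -0.7 mom [-0.14 -1.    0.1 ] yaw 15.07
```

```bash
python3 -m jog '[[0,-0.012,0,0,0,0,1],[0,0,0,0,0,0,1],[0,0,0,0,0,0,1]]' >/dev/null; python3 q.py|tail -1;python3 -m jog '[[0,0.045,-0.005,0,0,0,1],[0,0,0,0,0,0,1],[0,0,0,0,0,0,1]]' >/dev/null; python3 q.py|tail -1;  python3 -m jog '[[0,0.02,0,0,0,0,1],[0,0,0,0,0,0,1],[0,0,0,0,0,0,1]]' >/dev/null; python3 q.py|tail -1;python3 -m jog '[[0,0.02,0,0,0,0,1],[0,0,0,0,0,0,1],[0,0,0,0,0,0,1]]' >/dev/null; python3 q.py
```

```text
u(bolt-rel) 28.40 mm  v -3.00 mm Fu 5.5 Fv -1.4 mom [-0.18 -1.48  0.02] yaw 15.06
u(bolt-rel) 28.84 mm  v -2.85 mm Fu 1.7 Fv -1.4 mom [-0.57 -0.56  0.02] yaw 15.07
u(bolt-rel) 29.01 mm  v -2.82 mm Fu -0.9 Fv -2.5 mom [-0.76 -0.11  0.05] yaw 15.06
t 24.3 tcp [ 0.4897 -0.0613  0.0704] x [-0.26   0.966 -0.001] y [ 0.966  0.26  -0.004] z [-0.004 -0.002 -1.   ] F [-1.5 -2.3  6. ] w 0.0097 j [-0.24  0.03  1.7  -0.    1.41 -0.5 ]
u(bolt-rel) 29.19 mm  v -2.83 mm Fu -2.1 Fv -1.8 mom [-0.87  0.17 -0.04] yaw 15.05
```

```bash
python3 -m jog '[[0,0.01,-0.02,0,0,0,1],[0,0,0,0,0,0,1],[0,0,0,0,0,0,1]]' >/dev/null; python3 q.py|tail -1;python3 -m jog '[[0,0.02,0,0,0,0,1],[0,0,0,0,0,0,1],[0,0,0,0,0,0,1]]' >/dev/null; python3 q.py|tail -1;  python3 -m jog '[[0,0.02,0,0,0,0,1],[0,0,0,0,0,0,1],[0,0,0,0,0,0,1]]' >/dev/null; python3 q.py; python3 - <<'E'
from h import *
c=cam("wrist"); np.savez("w16.npz",im=c[0],K=c[1],p=c[2],M=c[3]); crop(c,180,30,420,270,2.5,"w16.png")
E
```

```text
u(bolt-rel) 29.66 mm  v -2.41 mm Fu -1.9 Fv -1.7 mom [-0.95  0.54 -0.08] yaw 15.05
u(bolt-rel) 30.66 mm  v -2.16 mm Fu -5.3 Fv -2.3 mom [-0.99  0.95 -0.06] yaw 15.07
t 25.05 tcp [ 0.4911 -0.0602  0.0705] x [-0.26   0.966  0.001] y [ 0.966  0.26  -0.006] z [-0.006 -0.001 -1.   ] F [-6.1 -3.6  4.5] w 0.0101 j [-0.24  0.04  1.7  -0.    1.41 -0.5 ]
u(bolt-rel) 30.80 mm  v -2.16 mm Fu -6.8 Fv -1.9 mom [-1.02  1.24 -0.05] yaw 15.07
```

View pics/w16.png

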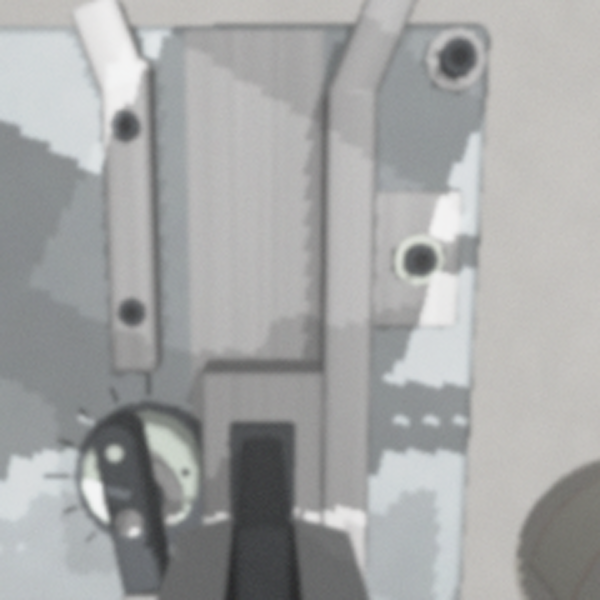

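```bash
python3 - <<'E'
from h import *
d=np.load("w16.npz"); c=(d["im"],d["K"],d["p"],d["M"]); crop(c,205,185,285,245,10,"w16a.png")
print(d["p"])
E
```

```text
[0.47595315 0.00321269 0.25032331]
```

View pics/w16a.png

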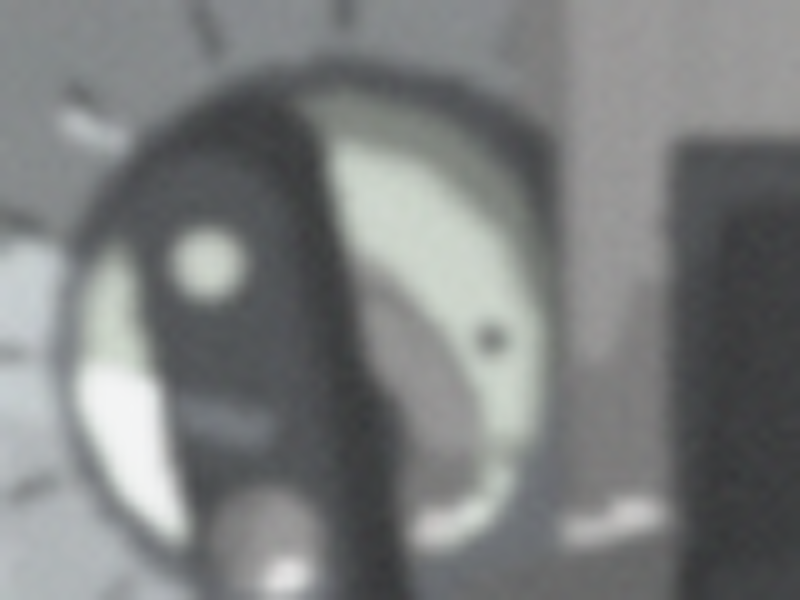

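```bash
python3 - <<'E'
from h import *
d=np.load("w16.npz"); c=(d["im"],d["K"],d["p"],d["M"])
th=np.radians(15.05); ex=np.array([np.cos(th),np.sin(th),0]); ey=np.array([-np.sin(th),np.cos(th),0]); 
def uv(u,v,z): p=onplane(c,205+u/10,185+v/10,z); return np.round([(p@ex-.42785)*1e3,(p@ey+.1835)*1e3],2)
print("roller left",uv(72,350,.028),"roller right z28",uv(545,370,.028),"z11.5",uv(545,370,.0115),"block left z30",uv(558,300,.030),uv(560,200,.030), "dots",uv(209,263,.051),uv(268,540,.051))
g=cv2.cvtColor(c[0],cv2.COLOR_BGR2GRAY)
for r in (210,213,216,219,222,225,228,231,234): print(r,g[r,208:224],"|",g[r,252:268])
E
```

```text
roller left [-14.55   4.17] roller right z28 [15.41  2.9 ] z11.5 [14.13 -1.56] block left z30 [16.45  7.97] [16.67 14.38] dots [-1.7  15.35] [ 1.09 -1.03]
210 [194 185 171 139 113 103 110 131 140 128 108  89  88 103 142 178] | [207 202 193 175 153 130 115 108 106 118 138 147 151 152 151 153]
213 [204 196 176 147 134 146 168 187 194 181 146 106  88  93 115 152] | [208 208 204 193 177 155 131 117 111 124 137 148 150 152 150 147]
216 [199 192 164 140 143 165 189 203 203 182 150 112  91  88  86  87] | [204 198 198 201 198 183 165 133 116 120 134 146 148 149 145 140]
219 [186 171 147 133 142 167 192 204 209 206 186 151 111  91  84  87] | [176 147 141 162 186 190 171 144 118 121 135 144 149 148 137 129]
222 [193 178 155 142 167 211 231 235 234 229 218 191 147 105  86  86] | [190 203 205 208 204 191 169 140 119 120 123 124 128 128 127 125]
225 [202 192 176 155 174 216 238 243 244 244 244 239 215 151 114 112] | [161 185 201 207 203 188 165 136 118 114 118 123 124 125 125 122]
228 [184 182 175 156 142 159 203 232 241 244 244 241 222 172 118 100] | [156 169 181 183 180 165 145 125 113 115 119 124 124 125 126 124]
231 [174 173 170 164 145 127 140 180 222 239 243 242 231 194 139  99] | [141 160 172 165 148 127 116 113 110 111 116 121 123 124 123 123]
234 [148 158 165 173 171 160 144 133 156 199 227 238 240 230 187 126] | [167 178 181 166 137 116 112 109 110 112 116 122 123 130 142 146]
```

Evidence on the gap now: bolt/fence touch gives 31.1 mm, this picture about 31.4, and the in-place play test up to 31.8 (blurred by floor friction and tilt). All are inside the window, but the play test sits right at its edge. Closing by about 0.4 mm (a about 0.06) keeps all three well inside. I slide the gauge back to the left end, retrim, and then prove it from there.

```bash
python3 -m jog '[[0,-0.05,-0.01,0,0,0,1],[0.1,0,0,0,0,0,1],[0.25,0,0,0,0,0,1],[0.3,0,0,0,0,0,1],[0.3,0,0,0,0,0,1],[0.3,0,0,0,0,0,1],[0.3,0,0,0,0,0,1],[0.3,0,0,0,0,0,1],[0.2,0,0,0,0,0,1],[0,0,0,0,0,0,1],[0,0,0,0,0,0,1]]' >/dev/null; python3 q.py
```

```text
t 26.02 tcp [0.4691 0.0204 0.0712] x [-0.261  0.965  0.003] y [ 0.965  0.261 -0.001] z [-0.002  0.002 -1.   ] F [-2.8  1.2 -3.1] w 0.0096 j [-0.08 -0.02  1.76  0.    1.41 -0.34]
u(bolt-rel) 30.43 mm  v 81.42 mm Fu -2.4 Fv 1.9 mom [ 0.21  0.71 -0.03] yaw 15.16
```

```bash
python3 -m jog '[[0,-0.015,0.025,0,0,0,1],[0,0,0,0,0,0,1],[0,0,0.01,0,0,0,1],[0,0,0,0,0,0,1]]' >/dev/null; python3 q.py; python3 -m jog '[[0,0,0,0,0,0,0.5],[0,0,0,0,0,0,0.3],[0,0,0,0,0,0,0.3],[0,0,0,0,0,0,0.3]]' >/dev/null; python3 q.py | tail -1
```

```text
t 26.35 tcp [0.4693 0.0193 0.0707] x [-0.259  0.966  0.002] y [ 0.966  0.259 -0.   ] z [-0.001  0.002 -1.   ] F [-5.4  3.2  2. ] w 0.01 j [-0.08 -0.02  1.76  0.    1.41 -0.34]
u(bolt-rel) 30.36 mm  v 80.25 mm Fu -4.4 Fv 4.5 mom [0.78 1.02 0.09] yaw 15.04
u(bolt-rel) 31.45 mm  v 78.67 mm Fu 1.0 Fv -0.4 mom [-0.04 -0.09  0.02] yaw 15.03
```

```bash
python3 -m jog '[[0,0,-0.4,0,0,0,0.3],[0,0,-0.9,0,0,0,0.3],[0,0,-0.1,0,0,0,0.3],[-0.4,-0.16,0,0,0,0,0.3],[-0.8,-0.32,0,0,0,0,0.3],[-0.77,-0.31,0,0,0,-0.4,0.3],[0,0,0,0,0,-0.5,0.3],[0,0,0,0,0,-0.43,0.3],[0,0,0,0,0,0,0.3],[0,0,0,0,0,0,0.3]]' >/dev/null; python3 q.py
```

```text
t 27.52 tcp [ 0.4599 -0.066   0.1263] x [-0.408  0.913 -0.001] y [0.913 0.408 0.001] z [ 0.001 -0.    -1.   ] F [ 0.3 -0.5  0.2] w 0.033 j [-0.26 -0.08  1.69 -0.    1.52 -0.69]
u(bolt-rel) -0.91 mm  v 0.31 mm Fu 0.1 Fv -0.6 mom [-0.04 -0.11 -0.03] yaw 24.11
```

```bash
python3 -m jog '[[0,0.02,0.6,0,0,0,0.3],[0,0,0.9,0,0,0,0.3],[0,0,0.6,0,0,0,0.3],[0,0,0.22,0,0,0,0.3],[0,0,0,0,0,0,0.3],[0,0,0,0,0,0,0.3]]' >/dev/null; python3 q.py; python3 - <<'E'
from h import *
c=cam("wrist"); crop(c,180,30,420,310,2.1,"w17.png")
E
```

```text
t 28.02 tcp [ 0.4607 -0.0653  0.034 ] x [-0.41   0.912 -0.   ] y [0.912 0.41  0.   ] z [ 0.001 -0.    -1.   ] F [ 1.  -0.3  0.2] w 0.033 j [-0.26  0.    1.81 -0.    1.33 -0.69]
u(bolt-rel) 0.15 mm  v 0.85 mm Fu 0.9 Fv -0.6 mom [ 0.   -0.07  0.05] yaw 24.22
```

View pics/w17.png

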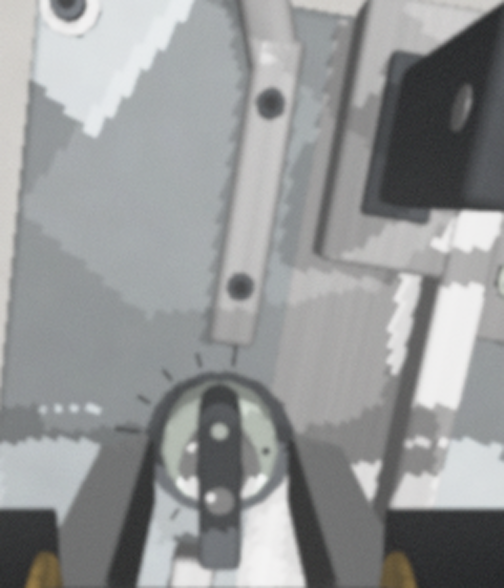

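The bar is parallel and centred between the fingers at yaw 24.2°, so the sliding did not disturb the bolt. I grip and close by 0.1 rad (clockwise).

```bash
python3 -m jog '[[0,0,0.05,0,0,0,0.6],[0,0,0,0,0,0,1],[0,0,0,0,0,0,1],[0,0,0,0,0,0,1],[0,0,0,0,0,0,1]]' 40 >/dev/null; python3 q.py|tail -1; python3 -m jog '[[0,0,0,0,0,0.4,1],[0,0,0,0,0,0.43,1],[0,0,0,0,0,0,1],[0,0,0,0,0,0,1],[0,0,0,0,0,0,1]]'>/dev/null; python3 q.py; python3 -m jog '[[0,0,0,0,0,0,0.5],[0,0,0,0,0,0,0.3],[0,0,0,0,0,0,0.3],[0,0,-0.4,0,0,0,0.3],[0,0,-0.9,0,0,0.2,0.3],[0,0,-1,0,0,0.3,0.3],[0,0,0,0,0,0,0.3],[0,0,0,0,0,0,0.3]]'>/dev/null;  python3 q.py; python3 - <<'E'
from h import *
c=cam("wrist"); np.savez("w18.npz",im=c[0],K=c[1],p=c[2],M=c[3]); crop(c,220,100,400,280,3.3,"w18.png")
E
```

```text
u(bolt-rel) -0.13 mm  v 0.46 mm Fu -1.1 Fv 0.2 mom [-0.12  0.09 -0.05] yaw 24.21
t 28.9 tcp [ 0.4606 -0.0657  0.0323] x [-0.318  0.948 -0.001] y [0.948 0.318 0.001] z [ 0.001 -0.001 -1.   ] F [-1.3 -1.1  4.5] w 0.0096 j [-0.26  0.    1.81 -0.    1.33 -0.59]
u(bolt-rel) -0.06 mm  v 0.45 mm Fu -1.5 Fv -0.7 mom [-0.19  0.28 -0.06] yaw 18.56
t 29.57 tcp [ 0.4619 -0.0658  0.1259] x [-0.261  0.965 -0.003] y [0.965 0.261 0.005] z [ 0.005 -0.001 -1.   ] F [-0.6 -0.5 -0.2] w 0.0327 j [-0.26 -0.07  1.69 -0.    1.52 -0.53]
u(bolt-rel) 1.13 mm  v 0.04 mm Fu -0.7 Fv -0.3 mom [ 0.02 -0.09  0.03] yaw 15.10
```

View pics/w18.png

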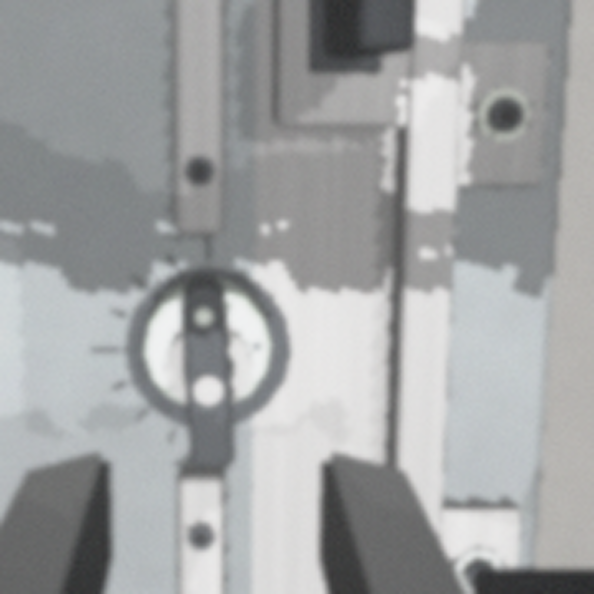

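a is now about 0.061. One more image profile of roller against fence at the 28 mm height.

```bash
python3 - <<'E'
from prof import *
for yb in [(2,6),(0,7)]:
  for r,xs,I in prof("w18.npz",[yb],.028,-32,-18,step=1): print(r,-32,I.astype(int))
  for r,xs,I in prof("w18.npz",[yb],.028,-2,12,step=1): print(r,-2,I.astype(int))
for r,xs,I in prof("w18.npz",[(-10,10),(10,20)],.028,28,50,step=1): print(r,28,I.astype(int))
E
```

```text
(2, 6) -32 [179 155 128 118 119 155 217 237 239 239 235 223 211 209]
(2, 6) -2 [224 225 224 231 228 189 140 127 125 139 188 223 228 229]
(0, 7) -32 [184 161 131 119 117 146 207 234 239 238 234 224 212 206]
(0, 7) -2 [226 228 229 233 225 181 137 126 126 146 194 224 228 228]
(-10, 10) 28 [217 212 204 172 122 106 149 199 219 223 223 223 222 221 222 224 223 212
 198 197 199 200]
(10, 20) 28 [209 206 198 168 119 106 149 194 213 215 215 212 210 212 217 219 216 203
 193 197 200 200]
```

The image gap is 30.4–31.0 mm, agreeing with the touch model at about 30.7 mm. Back to the gauge for the proof.

```bash
python3 -m jog '[[0.5,0.19,0,0,0,0,0.3],[0.8,0.32,0,0,0,0,0.3],[0.7,0.27,0,0,0,0,0.3],[0,0,0,0,0,0,0.3],[0,0,0,0,0,0,0.3],[0,0,0,0,0,0,0.3]]' >/dev/null; python3 q.py; python3 - <<'E'
from h import *
c=cam("wrist"); crop(c,200,150,400,300,4,"w19.png")
E
```

```text
t 30.12 tcp [0.4685 0.0197 0.1216] x [-0.261  0.965  0.   ] y [ 0.965  0.261 -0.003] z [-0.003 -0.001 -1.   ] F [ 0.5 -0.2 -1. ] w 0.0325 j [-0.08 -0.06  1.69 -0.    1.52 -0.34]
u(bolt-rel) 29.65 mm  v 80.89 mm Fu 0.4 Fv -0.3 mom [-0.06 -0.04 -0.06] yaw 15.11
```

View pics/w19.png

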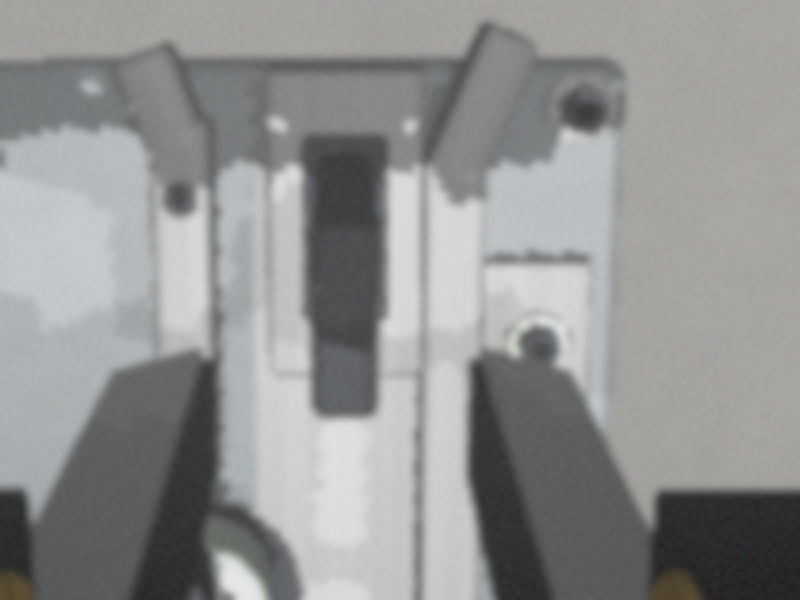

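```bash
python3 -m jog '[[0.05,0.015,0.4,0,0,0,0.3],[0,0,0.7,0,0,0,0.3],[0,0,0.3,0,0,0,0.3],[0,0,0,0,0,0,0.3],[0,0,0,0,0,0,0.3]]' >/dev/null; python3 q.py; python3 -m jog '[[0,0,0,0,0,0,0.6],[0,0,0,0,0,0,1],[0,0,0,0,0,0,1],[0,0,0,0,0,0,1],[0,0,0,0,0,0,1]]' 35 >/dev/null; python3 q.py
```

```text
t 30.58 tcp [0.4688 0.0211 0.0666] x [-0.258  0.966  0.   ] y [ 0.966  0.258 -0.002] z [-0.002 -0.    -1.   ] F [ 0.5 -0.3  0.2] w 0.0332 j [-0.08 -0.02  1.76 -0.    1.4  -0.34]
u(bolt-rel) 30.37 mm  v 82.11 mm Fu 0.4 Fv -0.4 mom [ 0.01 -0.09  0.06] yaw 14.97
t 31.0 tcp [0.4689 0.0215 0.0682] x [-0.26   0.966 -0.001] y [ 0.966  0.26  -0.002] z [-0.002 -0.002 -1.   ] F [-4.3 -1.7  5.2] w 0.01 j [-0.07 -0.02  1.76 -0.    1.4  -0.34]
u(bolt-rel) 30.50 mm  v 82.50 mm Fu -4.6 Fv -0.5 mom [-0.43  0.89  0.04] yaw 15.07
```

```bash
python3 -m jog '[[0,-0.03,-0.08,0,0,0,1],[0,0,0,0,0,0,1],[0,0,0,0,0,0,1],[0,0,0,0,0,0,1]]' >/dev/null; python3 q.py
```

```text
t 31.33 tcp [0.4684 0.022  0.0702] x [-0.26   0.966  0.   ] y [0.966 0.26  0.   ] z [-0.  0. -1.] F [-1.   0.6 -3.1] w 0.0097 j [-0.07 -0.03  1.76  0.    1.41 -0.34]
u(bolt-rel) 30.20 mm  v 83.08 mm Fu -0.8 Fv 0.9 mom [-0.04 -0.11  0.01] yaw 15.08
```

```bash
python3 -m jog '[[0,-0.006,0.03,0,0,0,1],[0,0,0,0,0,0,1],[0,0,0,0,0,0,1]]' >/dev/null; python3 q.py;  python3 -m jog '[[0,0,0.022,0,0,0,1],[0,0,0,0,0,0,1],[0,0,0,0,0,0,1]]' >/dev/null; python3 q.py
```

```text
t 31.58 tcp [0.468  0.0218 0.0691] x [-0.26   0.966  0.   ] y [ 0.966  0.26  -0.001] z [-0.001  0.    -1.   ] F [-0.4 -0.2 -2.3] w 0.01 j [-0.07 -0.02  1.76  0.    1.41 -0.34]
u(bolt-rel) 29.80 mm  v 83.00 mm Fu -0.4 Fv -0.1 mom [-0.09 -0.15 -0.03] yaw 15.07
t 31.83 tcp [0.4682 0.0217 0.0684] x [-0.26   0.966  0.   ] y [ 0.966  0.26  -0.   ] z [-0. -0. -1.] F [-0.4 -0.1 -3.2] w 0.0097 j [-0.07 -0.02  1.76 -0.    1.4  -0.34]
u(bolt-rel) 29.89 mm  v 82.90 mm Fu -0.4 Fv -0.0 mom [-0.02 -0.09  0.01] yaw 15.07
```

```bash
python3 -m jog '[[0,0,0.014,0,0,0,1],[0,0,0,0,0,0,1],[0,0,0,0,0,0,1]]' >/dev/null; python3 q.py|tail -1; python3 -m jog '[[-0.1,0,0,0,0,0,1],[-0.2,0,0,0,0,0,1],[-0.25,0,0,0,0,0,1],[-0.25,0,0,0,0,0,1],[-0.1,0,0,0,0,0,1],[0,0,0,0,0,0,1]]' >/dev/null; python3 q.py;  python3 -m jog '[[-0.1,0,0,0,0,0,1],[-0.15,0,0,0,0,0,1],[-0.1,0,0,0,0,0,1],[0,0,0,0,0,0,1]]' >/dev/null; python3 q.py
```

```text
u(bolt-rel) 30.06 mm  v 82.84 mm Fu -0.1 Fv -0.2 mom [-0.03 -0.02  0.04] yaw 15.07
t 32.58 tcp [ 0.4782 -0.015   0.0681] x [-0.258  0.966 -0.002] y [0.966 0.258 0.   ] z [ 0.001 -0.002 -1.   ] F [-0.1 -1.2  1.8] w 0.0098 j [-0.15 -0.    1.74 -0.    1.4  -0.41]
u(bolt-rel) 30.02 mm  v 44.82 mm Fu -0.4 Fv -1.1 mom [-0.49 -0.27  0.04] yaw 14.95
t 32.92 tcp [ 0.4817 -0.0277  0.0681] x [-0.259  0.966 -0.002] y [0.966 0.259 0.   ] z [ 0.001 -0.002 -1.   ] F [ 1.2 -1.3  0.2] w 0.0102 j [-0.17  0.01  1.73 -0.    1.4  -0.44]
u(bolt-rel) 30.09 mm  v 31.66 mm Fu 0.8 Fv -1.6 mom [-0.18 -0.16  0.05] yaw 15.04
```

```bash
python3 -m jog '[[-0.1,0,0,0,0,0,1],[-0.15,0,0,0,0,0,1],[-0.15,0,0,0,0,0,1],[0,0,0,0,0,0,1]]' >/dev/null; python3 q.py|tail -1;  python3 -m jog '[[-0.1,0,0,0,0,0,1],[-0.15,0,0,0,0,0,1],[-0.15,0,0,0,0,0,1],[0,0,0,0,0,0,1]]' >/dev/null; python3 q.py
```

```text
u(bolt-rel) 30.11 mm  v 15.34 mm Fu 1.1 Fv 0.3 mom [-0.29 -0.19  0.02] yaw 15.03
t 33.58 tcp [ 0.4901 -0.0588  0.0682] x [-0.259  0.966 -0.002] y [0.966 0.259 0.   ] z [ 0.001 -0.002 -1.   ] F [ 0.3 -0.4  2.7] w 0.0098 j [-0.23  0.03  1.71 -0.    1.4  -0.5 ]
u(bolt-rel) 30.14 mm  v -0.57 mm Fu 0.1 Fv -0.5 mom [ 0.04 -0.13 -0.01] yaw 15.03
```

```bash
python3 -m jog '[[0,-0.015,-0.012,0,0,0,1],[0,0,0,0,0,0,1],[0,0,0,0,0,0,1]]' >/dev/null; python3 q.py;python3 -m jog '[[0,-0.015,0,0,0,0,1],[0,0,0,0,0,0,1],[0,0,0,0,0,0,1]]' >/dev/null; python3 q.py; python3 -m jog '[[0,-0.015,0,0,0,0,1],[0,0,0,0,0,0,1],[0,0,0,0,0,0,1]]' >/dev/null; python3 q.py
```

```text
t 33.83 tcp [ 0.489  -0.0585  0.0682] x [-0.26   0.966 -0.002] y [ 0.966  0.26  -0.   ] z [ 0.    -0.002 -1.   ] F [ 0.7 -0.4 -0.1] w 0.0098 j [-0.23  0.03  1.71 -0.    1.4  -0.5 ]
u(bolt-rel) 29.17 mm  v 0.09 mm Fu 0.6 Fv -0.6 mom [-0.41 -0.34 -0.02] yaw 15.06
t 34.08 tcp [ 0.4886 -0.0577  0.0682] x [-0.26   0.966 -0.   ] y [0.966 0.26  0.001] z [ 0.001  0.    -1.   ] F [ 2.7  0.4 -2.4] w 0.0101 j [-0.23  0.03  1.71  0.    1.4  -0.5 ]
u(bolt-rel) 29.00 mm  v 0.93 mm Fu 2.7 Fv -0.3 mom [-0.09 -0.71 -0.01] yaw 15.07
t 34.33 tcp [ 0.4883 -0.0575  0.0683] x [-0.26   0.966  0.   ] y [0.966 0.26  0.001] z [ 0.001  0.001 -1.   ] F [ 4.8  0.5 -5.3] w 0.0099 j [-0.23  0.03  1.71  0.    1.4  -0.5 ]
u(bolt-rel) 28.78 mm  v 1.14 mm Fu 4.8 Fv -0.8 mom [ 0.14 -1.25  0.01] yaw 15.07
```

```bash
python3 -m jog '[[0,0.05,0,0,0,0,1],[0,0,0,0,0,0,1],[0,0,0,0,0,0,1]]' >/dev/null; python3 q.py|tail -1;python3 -m jog '[[0,0.015,0,0,0,0,1],[0,0,0,0,0,0,1],[0,0,0,0,0,0,1]]' >/dev/null; python3 q.py; python3 -m jog '[[0,0.015,0,0,0,0,1],[0,0,0,0,0,0,1],[0,0,0,0,0,0,1]]' >/dev/null; python3 q.py
```

```text
u(bolt-rel) 29.30 mm  v 1.14 mm Fu 0.1 Fv 0.6 mom [-0.08 -0.1  -0.  ] yaw 15.08
t 34.83 tcp [ 0.4897 -0.0573  0.0683] x [-0.26   0.966  0.   ] y [ 0.966  0.26  -0.001] z [-0.001 -0.    -1.   ] F [-0.2 -0.5 -1.8] w 0.0096 j [-0.23  0.03  1.71 -0.    1.4  -0.49]
u(bolt-rel) 30.18 mm  v 0.99 mm Fu -0.3 Fv -0.4 mom [-0.1   0.01 -0.  ] yaw 15.07
t 35.08 tcp [ 0.49   -0.0573  0.0682] x [-0.26   0.966  0.   ] y [ 0.966  0.26  -0.002] z [-0.002 -0.    -1.   ] F [-4.3 -0.2  0.3] w 0.0099 j [-0.23  0.03  1.71 -0.    1.41 -0.49]
u(bolt-rel) 30.51 mm  v 0.96 mm Fu -4.2 Fv 1.0 mom [-0.22  0.58  0.01] yaw 15.07
```

A clean play reading: roller contact at about 29.15 and fence contact at about 30.25, so play is about 1.1 mm and the gap about 31.1 mm. I centre the gauge and slide on to the right end.

```bash
python3 -m jog '[[0,-0.05,0.01,0,0,0,1],[0,0,0,0,0,0,1],[0,0,0,0,0,0,1]]' >/dev/null; python3 q.py|tail -1;python3 -m jog '[[-0.1,0,0.004,0,0,0,1],[-0.15,0,0,0,0,0,1],[-0.2,0,0,0,0,0,1],[-0.2,0,0,0,0,0,1],[-0.1,0,0,0,0,0,1],[0,0,0,0,0,0,1]]' >/dev/null; python3 q.py
```

```text
u(bolt-rel) 29.93 mm  v 0.86 mm Fu 1.2 Fv 0.7 mom [ 0.04 -0.17 -0.07] yaw 15.06
t 35.83 tcp [ 0.4975 -0.0885  0.0682] x [-0.259  0.966 -0.002] y [0.966 0.259 0.001] z [ 0.001 -0.002 -1.   ] F [-0.4 -0.2  1. ] w 0.0098 j [-0.29  0.06  1.68 -0.    1.4  -0.55]
u(bolt-rel) 29.62 mm  v -31.11 mm Fu -0.5 Fv -0.1 mom [-0.27 -0.3  -0.04] yaw 14.98
```

```bash
python3 -m jog '[[-0.1,0,0,0,0,0,1],[-0.25,0,0,0,0,0,1],[-0.3,0,0,0,0,0,1],[-0.3,0,0,0,0,0,1],[-0.25,0,0,0,0,0,1],[-0.1,0,0,0,0,0,1],[0,0,0,0,0,0,1],[0,0,0,0,0,0,1]]' >/dev/null; python3 q.py; python3 - <<'E'
from h import *
s=cam("scene"); crop(s,230,100,370,230,5,"s20.png"); c=cam("wrist"); cv2.imwrite("pics/w20.png",c[0])
E
```

```text
t 36.5 tcp [ 0.5108 -0.1367  0.0692] x [-0.26   0.966  0.001] y [0.966 0.26  0.002] z [ 0.001  0.001 -1.   ] F [-2.1  4.4  6.7] w 0.0098 j [-0.37  0.11  1.62  0.    1.41 -0.63]
u(bolt-rel) 29.96 mm  v -81.16 mm Fu -0.9 Fv 4.8 mom [0.93 0.2  0.01] yaw 15.05
```

View pics/s20.png

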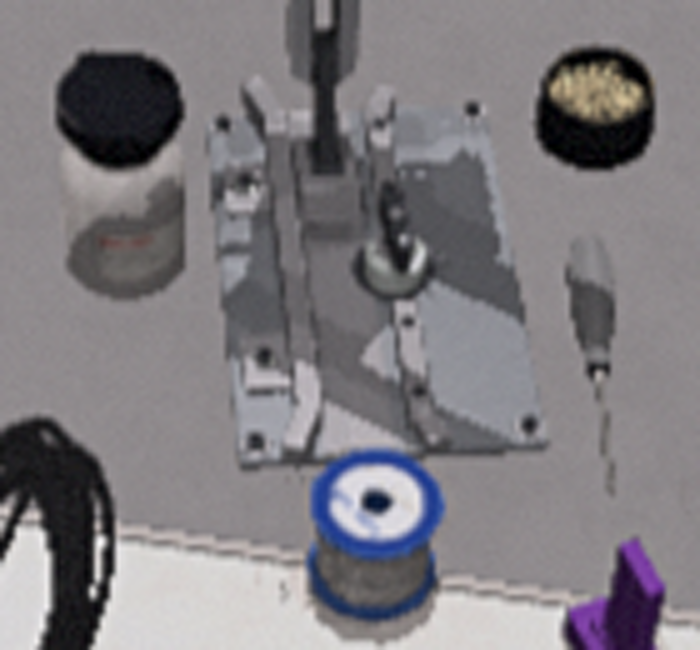

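View pics/w20.png

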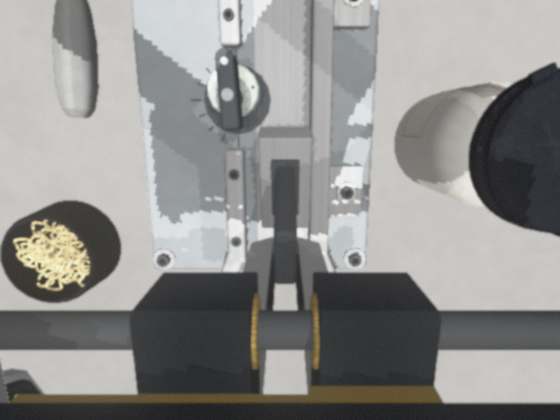

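The gauge is clear of the roller at the right end, and the bar is unchanged. Lifting high and carrying back over the tray.

```bash
python3 -m jog '[[0,0,-0.4,0,0,0,1],[0,0,-0.8,0,0,0,1],[0,0,-0.9,0,0,0,1],[0,0,-0.9,0,0,0,1],[0.45,0.06,0,0,0,0,1],[0.95,0.13,0,0,0,0,1],[0.95,0.13,0,0,0,0,1],[0.95,0.13,0,0,0,0,1],[0.95,0.13,0,0,0,0,1],[0.95,0.13,0,0,0,0,1],[0.95,0.13,0,0,0,0,1],[0.95,0.13,0,0,0,0,1],[0.95,0.13,0,0,0,0,1],[0.95,0.13,0,0,0,0,1],[0.95,0.13,0,0,0,0,1],[0.95,0.13,0,0,0,0,1],[0.65,0.1,0,0,0,0.4,1],[0,0,0,0,0,0.8,1],[0,0,0,0,0,0.8,1],[0,0,0,0,0,0.8,1]]' 35 >/dev/null; python3 -m jog '[[0,0,0,0,0,0.8,1],[0,0,0,0,0,0.8,1],[0,0,0,0,0,0,1],[0,0,0,0,0,0,1]]' >/dev/null; python3 q.py; python3 - <<'E'
from h import *
t,M=obs(); print(M.T@(np.array([.4515,.3253,.0622])-t)/.04)
c=cam("wrist"); cv2.imwrite("pics/w21.png",c[0])
E
```

```text
t 38.6 tcp [0.4517 0.3251 0.1867] x [ 0.26   0.966 -0.002] y [ 0.966 -0.26  -0.001] z [-0.001 -0.002 -1.   ] F [-0.2  0.5 -2.6] w 0.0096 j [ 0.52  0.11  1.39 -0.    1.65  0.79]
u(bolt-rel) 92.82 mm  v 380.14 mm Fu -0.1 Fv 0.5 mom [-0.09 -0.03  0.03] yaw -15.07
t 38.6 tcp [0.4517 0.3251 0.1867] x [ 0.26   0.966 -0.002] y [ 0.966 -0.26  -0.001] z [-0.001 -0.002 -1.   ] F [-0.2  0.5 -2.6] w 0.0096 j [ 0.52  0.11  1.39 -0.    1.65  0.79]
[ 0.01010504 -0.00559783  3.11201631]
```

View pics/w21.png

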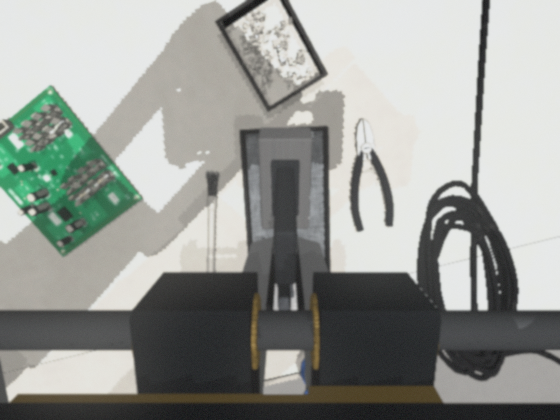

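The gauge hangs centred over its half of the tray at its old pose. Lowering it.

```bash
python3 -m jog '[[0,0,0.5,0,0,0,1],[0,0,0.9,0,0,0,1],[0,0,0.9,0,0,0,1],[0,0,0.5,0,0,0,1],[0,0,0.15,0,0,0,1],[0,0,0,0,0,0,1],[0,0,0,0,0,0,1]]' >/dev/null; python3 q.py; python3 -m jog '[[0,0,0.06,0,0,0,1],[0,0,0,0,0,0,1],[0,0,0,0,0,0,1]]' >/dev/null; python3 q.py
```

```text
t 39.23 tcp [0.4524 0.3261 0.0709] x [0.261 0.965 0.001] y [ 0.965 -0.261  0.001] z [ 0.002  0.001 -1.   ] F [-1.1  0.4 -2.4] w 0.0101 j [ 0.52  0.17  1.55 -0.    1.42  0.79]
u(bolt-rel) 93.71 mm  v 380.95 mm Fu -1.0 Fv 0.7 mom [-0.1  -0.04  0.01] yaw -15.15
t 39.48 tcp [0.4525 0.3264 0.0692] x [0.262 0.965 0.002] y [ 0.965 -0.262  0.002] z [ 0.003  0.001 -1.   ] F [ 0.3 -0.2 -3.3] w 0.0095 j [ 0.52  0.17  1.55 -0.    1.42  0.79]
u(bolt-rel) 93.92 mm  v 381.16 mm Fu 0.3 Fv -0.3 mom [-0.13 -0.08 -0.  ] yaw -15.17
```

```bash
python3 -m jog '[[0,0,0.08,0,0,0,1],[0,0,0.04,0,0,0,1],[0,0,0,0,0,0,1],[0,0,0,0,0,0,1]]' >/dev/null; python3 q.py; python3 -m jog '[[0,0,0.03,0,0,0,1],[0,0,0,0,0,0,1],[0,0,0,0,0,0,1]]' >/dev/null; python3 q.py
```

```text
t 39.82 tcp [0.452  0.3261 0.0634] x [0.262 0.965 0.001] y [ 0.965 -0.262  0.001] z [ 0.001  0.001 -1.   ] F [-0.  -0.1 -0.1] w 0.0098 j [ 0.52  0.17  1.56 -0.    1.41  0.79]
u(bolt-rel) 93.34 mm  v 381.00 mm Fu -0.1 Fv -0.0 mom [-0.11 -0.04 -0.  ] yaw -15.18
t 40.07 tcp [0.4521 0.3262 0.0632] x [0.262 0.965 0.001] y [ 0.965 -0.262  0.001] z [ 0.002  0.001 -1.   ] F [-0.9 -0.7  6.3] w 0.0099 j [ 0.52  0.17  1.56 -0.    1.4   0.79]
u(bolt-rel) 93.45 mm  v 381.09 mm Fu -1.0 Fv -0.4 mom [-0.31  0.28  0.01] yaw -15.18
```

Floor contact (Fz went from -3 to +6 N). I relieve the pressure, open, and rise straight up.

```bash
python3 -m jog '[[0,0,-0.02,0,0,0,1],[0,0,0,0,0,0,0.6],[0,0,0,0,0,0,0.3],[0,0,0,0,0,0,0.3],[0,0,0,0,0,0,0.3]]' >/dev/null; python3 q.py|tail -1; python3 -m jog '[[0,0,-0.4,0,0,0,0.3],[0,0,-0.8,0,0,0,0.3],[0,0,-1,0,0,0,0.3],[0,0,-1,0,0,0,0.3],[0,0,-0.5,0,0,0,0.3],[0,0,0,0,0,0,0.3],[0,0,0,0,0,0,0.3]]' >/dev/null; python3 q.py; python3 - <<'E'
from h import *
c=cam("wrist"); cv2.imwrite("pics/w22.png",c[0]); s=cam("scene"); cv2.imwrite("pics/s22.png",s[0]); crop(s,230,90,380,340,2.4,"s22a.png")
E
```

```text
u(bolt-rel) 92.73 mm  v 380.90 mm Fu -0.2 Fv -0.5 mom [-0.02 -0.02 -0.05] yaw -15.18
t 41.07 tcp [0.4523 0.3262 0.2118] x [0.262 0.965 0.002] y [ 0.965 -0.262  0.002] z [ 0.003  0.002 -1.   ] F [-0.  -0.5 -0.9] w 0.033 j [ 0.52  0.1   1.34 -0.    1.69  0.79]
u(bolt-rel) 93.60 mm  v 381.12 mm Fu -0.2 Fv -0.5 mom [-0.03 -0.08 -0.04] yaw -15.18
```

View pics/w22.png

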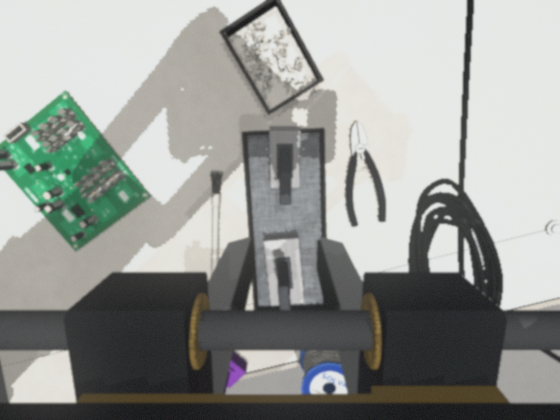

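View pics/s22a.png

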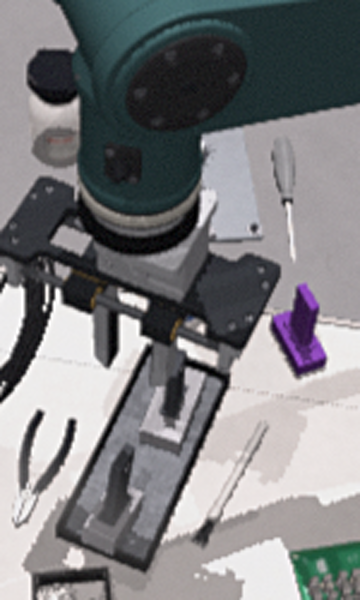

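The gauge appears upright but about 10–15 mm further toward the tray's end than before, so the tab must have slipped along the pads. Zooming to check that it stands inside and flat.

```bash
python3 - <<'E'
from h import *
c=cam("wrist"); np.savez("w23.npz",im=c[0],K=c[1],p=c[2],M=c[3]); crop(c,235,115,335,245,5,"w23.png"); s=cam("scene"); crop(s,250,260,330,330,8,"s23.png")
E
```

```text
(no output)
```

View pics/w23.png

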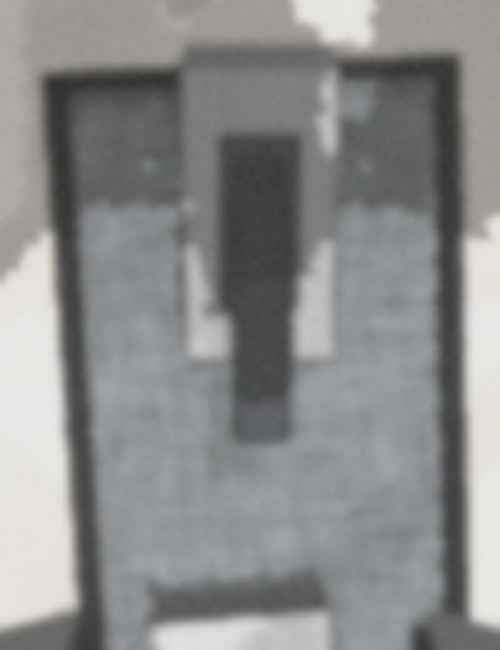

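View pics/s23.png

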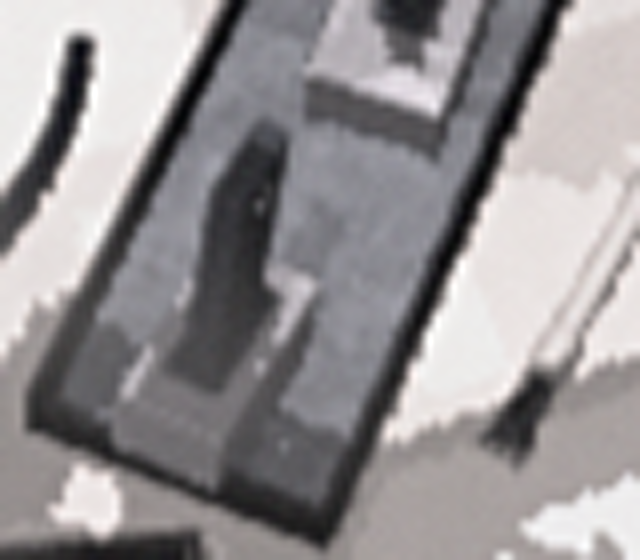

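The gauge is perched: its outer end rests on the end wall of the tray, so it must be lifted and set down properly. It also slipped along the pads, so I first check from the saved right-end picture where the gauge really was.

```bash
python3 - <<'E'
from h import *
o=get_obs(); q=np.array(o["ee_rot"]); Mt=R.from_quat(q[[1,2,3,0]]).as_matrix(); t=np.array(o["tool_pos"])
c=cam("wrist"); rp=Mt.T@(c[2]-t); rM=Mt.T@c[3]
th=np.radians(15.05); ex=np.array([np.cos(th),np.sin(th),0]); ey=np.array([-np.sin(th),np.cos(th),0])
T=np.array([.5108,-.1367,.0692]); M2=np.stack([ey,ex,[0,0,-1]],1)
im=cv2.imread("pics/w20.png"); c2=(im,c[1],T+M2@rp,M2@rM)
def uv(u,v,z): p=onplane(c2,u,v,z); return np.round([(p@ex-.42785)*1e3,(p@ey+.1835)*1e3],1)
print("block far-left end",uv(285,129,.03),"bolt dot",uv(227,95,.051),"roller lower edge",uv(232,120,.028))
crop(c2,180,30,380,280,2.4,"w20a.png")
d=np.load("w23.npz"); c3=(d["im"],d["K"],d["p"],d["M"])
f=lambda u,v,z: onplane(c3,235+u/5,115+v/5,z)
for n,u,v,z in [("far end",262,45,.036),("near end of block",262,358,.024),("tab near end top",262,440,.092),("wall",120,72,.018)]: print(n,f(u,v,z))
E
```

```text
block far-left end [ 31.2 -18. ] bolt dot [ 0.9 -0.4] roller lower edge [ -0.1 -12.8]
far end [0.47119475 0.38805616 0.036     ]
near end of block [0.45513644 0.32836666 0.024     ]
tab near end top [0.45422188 0.32633202 0.092     ]
wall [0.4426607  0.39037235 0.018     ]
```

View pics/w20a.png

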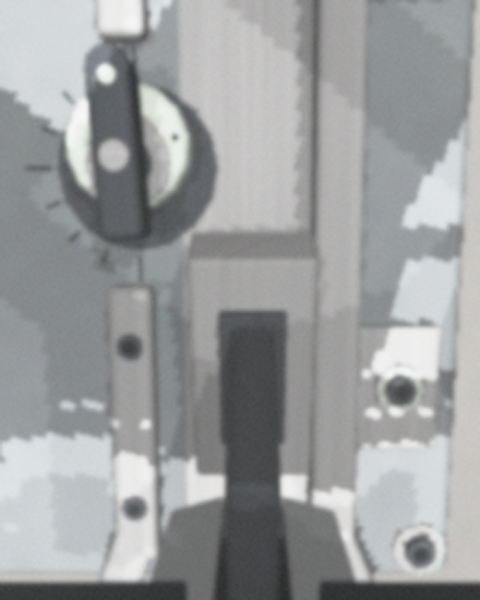

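```bash
python3 - <<'E'
from h import *
o=get_obs(); q=np.array(o["ee_rot"]); Mt=R.from_quat(q[[1,2,3,0]]).as_matrix(); t=np.array(o["tool_pos"])
c=cam("wrist"); rp=Mt.T@(c[2]-t); rM=Mt.T@c[3]
th=np.radians(15.05); ex=np.array([np.cos(th),np.sin(th),0]); ey=np.array([-np.sin(th),np.cos(th),0])
M2=np.stack([ey,ex,[0,0,-1]],1)
def vv(T,u,v,z):
    c2=(None,c[1],np.array(T)+M2@rp,M2@rM); p=onplane(c2,u,v,z); return round((p@ey+.1835)*1e3,1)
for n,T,f,e in [("w14",[.4672,.0215,.1322],100,395),("w19",[.4685,.0197,.1216],70,375)]:
    print(n,"block ends v",vv(T,285,150+f/4,.03),vv(T,285,150+e/4,.03))
print("w16 far end",vv([.4911,-.0602,.0705],285,30+372/2.5,.03),"tcp v -2")
print("w10 far end",vv([.4653,.0193,.0738],285,60+350/2.7,.039),"tcp v 81")
E
```

```text
w14 block ends v 110.4 49.7
w19 block ends v 115.4 55.5
w16 far end 31.3 tcp v -2
w10 far end 109.1 tcp v 81
```

```bash
cat > vv.py <<'E'
from h import *
o=get_obs(); q=np.array(o["ee_rot"]); Mt=R.from_quat(q[[1,2,3,0]]).as_matrix(); t=np.array(o["tool_pos"])
c=cam("wrist"); rp=Mt.T@(c[2]-t); rM=Mt.T@c[3]
th=np.radians(15.05); ex=np.array([np.cos(th),np.sin(th),0]); ey=np.array([-np.sin(th),np.cos(th),0])
M2=np.stack([ey,ex,[0,0,-1]],1)
def vv(T,u,v,z):
    c2=(None,c[1],np.array(T)+M2@rp,M2@rM); p=onplane(c2,u,v,z); return round((p@ey+.1835)*1e3,1)
E
python3 - <<'E'
from vv import *
T=[.5108,-.1367,.0692]
print("w20 top edge",vv(T,285,30+258/2.4,.03),"bottom edge",vv(T,285,30+235/2.4,.010),"tab base far end",vv(T,285,30+312/2.4,.03),"tab top?",vv(T,285,30+440/2.4,.096),vv(T,285,30+490/2.4,.096))
T=[.4653,.0193,.0738]
print("w10",vv(T,285,60+350/2.7,.039),vv(T,285,60+337/2.7,.019),vv(T,285,60+405/2.7,.039))
T=[.4911,-.0602,.0705]
print("w16",vv(T,285,30+372/2.5,.030),vv(T,285,30+360/2.5,.01),vv(T,285,30+422/2.5,.03))
E
```

```text
w20 top edge -22.9 bottom edge -17.5 tab base far end -36.1 tab top? -52.9 -62.3
w10 109.1 108.8 96.6
w16 31.3 31.6 18.9
```

The picture explains it. On the last stretch the gauge pivoted in the pads and trailed tilted, because of too much floor pressure and too little grip torque. That run does not count as a clean proof, and the gauge is now leaning on the tray wall. There is time to redo it: regrip, take it to the lane's left end, let it stand flat there, regrip with 60 N, and slide with light floor pressure while checking with pictures.

```bash
python3 -m jog '[[0.38,0.025,0.7,0,0,0,0.3],[0,0,1,0,0,0,0.3],[0,0,1,0,0,0,0.3],[0,0,0.7,0,0,0,0.3],[0,0,0.15,0,0,0,0.3],[0,0,0,0,0,0,0.5],[0,0,0,0,0,0,1],[0,0,0,0,0,0,1],[0,0,0,0,0,0,1],[0,0,0,0,0,0,1]]' 40; python3 - <<'E'
from h import *
c=cam("wrist"); crop(c,180,60,380,280,2.6,"w24.png"); s=cam("scene"); crop(s,230,230,340,340,5,"s24.png")
E
```

```text
clock: 42.25
tool_pos: [0.4583, 0.3412, 0.0713]
ee_rot: [0.0, 0.794, 0.607, 0.003]
contact_force: [0.8, -0.1, 3.4]
gripper_width: 0.0098
```

View pics/w24.png

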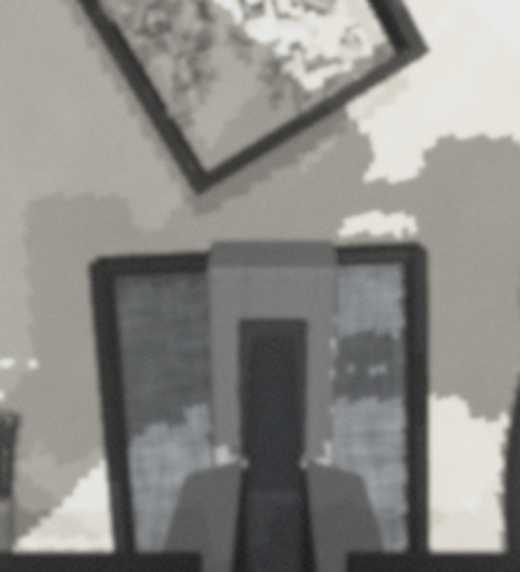

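View pics/s24.png

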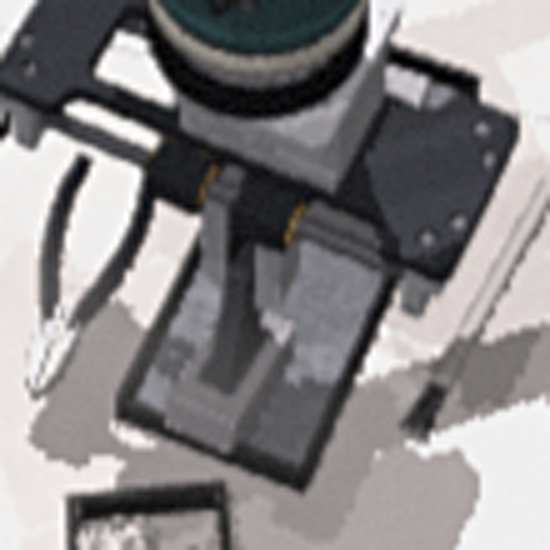

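```bash
python3 -m jog '[[0,0,-0.5,0,0,0,1],[0,0,-0.9,0,0,0,1],[0,0,-0.9,0,0,0,1],[-0.4,0.12,-0.6,0,0,0,1],[-0.9,0.28,0,0,0,0,1],[-0.95,0.29,0,0,0,0,1],[-0.95,0.29,0,0,0,0,1],[-0.95,0.29,0,0,0,0,1],[-0.95,0.29,0,0,0,0,1],[-0.95,0.29,0,0,0,0,1],[-0.95,0.29,0,0,0,0,1],[-0.95,0.3,0,0,0,0,1],[-0.09,0.04,0,0,0,-0.8,1],[0,0,0.4,0,0,-0.9,1],[0,0,0.5,0,0,-0.9,1],[0,0,0.5,0,0,-0.9,1],[0,0,0.5,0,0,-0.9,1],[0,0,0,0,0,0,1],[0,0,0,0,0,0,1]]' 40; python3 q.py; python3 - <<'E'
from h import *
c=cam("wrist"); crop(c,160,60,420,280,2.7,"w25.png"); s=cam("scene"); crop(s,230,100,370,230,5,"s25.png")
E
```

```text
clock: 43.93
tool_pos: [0.4667, 0.004, 0.107]
ee_rot: [-0.002, 0.609, 0.793, -0.001]
contact_force: [0.3, 0.4, -3.3]
gripper_width: 0.0098
t 43.93 tcp [0.4667 0.004  0.107 ] x [-0.257  0.966  0.001] y [ 0.966  0.257 -0.004] z [-0.004  0.    -1.   ] F [ 0.3  0.4 -3.3] w 0.0098 j [-0.11 -0.06  1.71 -0.    1.49 -0.37]
u(bolt-rel) 23.84 mm  v 66.20 mm Fu 0.4 Fv 0.3 mom [-0.08 -0.16  0.01] yaw 14.91
```

View pics/w25.png

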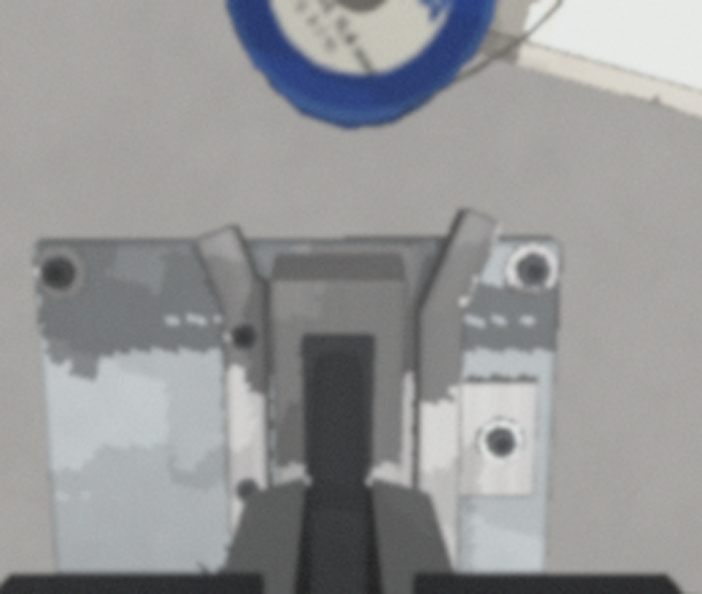

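View pics/s25.png

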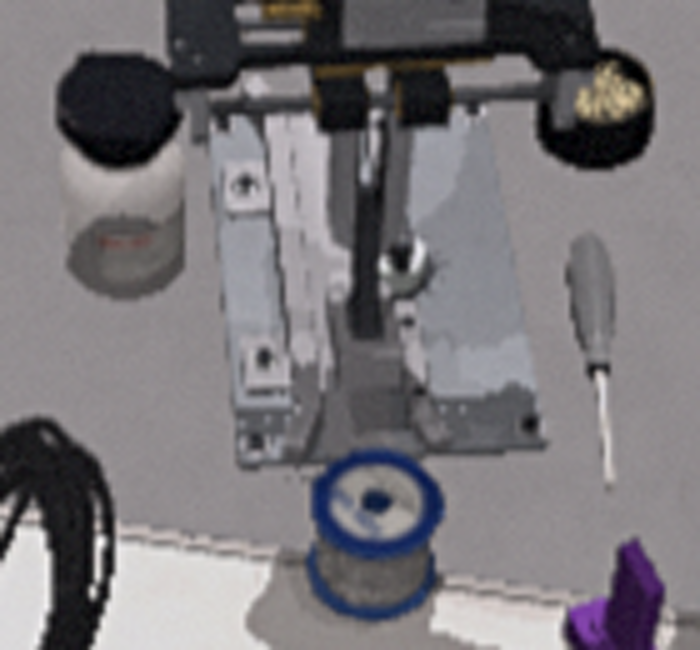

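The gauge is in the lane between strip and fence, still tilted. I lower it until its rear corner touches, then let it settle flat.

```bash
python3 -m jog '[[0,0.04,0.4,0,0,0,1],[0,0,0.3,0,0,0,1],[0,0,0.08,0,0,0,1],[0,0,0,0,0,0,1]]' 15; python3 -m jog '[[0,0,0.06,0,0,0,1],[0,0,0.06,0,0,0,1],[0,0,0,0,0,0,1]]' 8; python3 -m jog '[[0,0,0,0,0,0,0.6],[0,0,0,0,0,0,0.3],[0,0,0,0,0,0,0.3]]'; python3 - <<'E'
from h import *
c=cam("wrist"); crop(c,160,60,420,280,2.7,"w26.png")
E
python3 q.py
```

```text
clock: 44.37
tool_pos: [0.4699, 0.0044, 0.0777]
ee_rot: [0.0, 0.609, 0.793, 0.0]
contact_force: [0.1, 0.4, -2.2]
gripper_width: 0.0099
clock: 44.62
tool_pos: [0.4715, 0.0044, 0.0762]
ee_rot: [0.002, 0.608, 0.794, 0.002]
contact_force: [-2.9, -0.0, 7.0]
gripper_width: 0.0103
clock: 44.87
tool_pos: [0.4703, 0.0042, 0.0733]
ee_rot: [0.001, 0.608, 0.794, 0.001]
contact_force: [0.0, 0.2, -0.3]
gripper_width: 0.0267
t 44.92 tcp [0.47   0.0042 0.0729] x [-0.26   0.966 -0.001] y [0.966 0.26  0.001] z [ 0.001 -0.    -1.   ] F [ 0.3  0.4 -0.2] w 0.0305 j [-0.11 -0.03  1.75 -0.    1.41 -0.37]
u(bolt-rel) 27.15 mm  v 65.51 mm Fu 0.4 Fv 0.3 mom [-0.04 -0.09  0.01] yaw 15.06
```

View pics/w26.png

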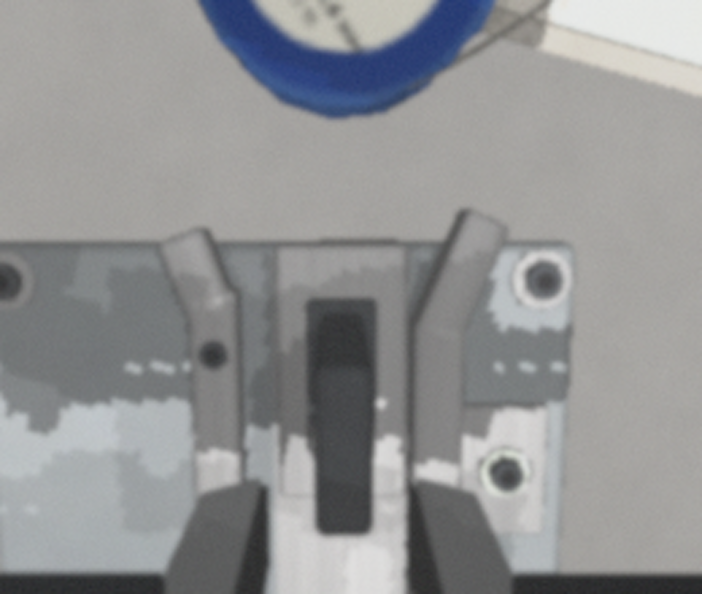

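It now stands flat in the lane. I compute the offset and regrip centred, with 60 N.

```bash
python3 - <<'E'
from vv import *
T=[.47,.0042,.0729]
print(vv(T,285,60+250/2.7,.03),vv(T,285,60+493/2.7,.03))
# u of block
c2=(None,c[1],np.array(T)+M2@rp,M2@rM)
for x in (278,405): p=onplane(c2,160+x/2.7,60+350/2.7,.03); print(round((p@ex-.42785)*1e3,1))
E
```

```text
114.1 56.8
14.5
43.7
```

```bash
python3 -m jog '[[0.3,0.02,0,0,0,0,0.3],[0.2,0,0.1,0,0,0,0.3],[0,0,0.1,0,0,0,0.3],[0,0,0,0,0,0,0.6],[0,0,0,0,0,0,1],[0,0,0,0,0,0,1],[0,0,0,0,0,0,1],[0,0,0,0,0,0,1]]' 60 >/dev/null; python3 q.py
```

```text
t 45.63 tcp [0.4652 0.0237 0.0642] x [-0.26   0.966 -0.   ] y [0.966 0.26  0.   ] z [ 0. -0. -1.] F [ 0.4  0.  -1. ] w 0.0099 j [-0.07 -0.03  1.77 -0.    1.39 -0.33]
u(bolt-rel) 27.58 mm  v 85.59 mm Fu 0.4 Fv -0.0 mom [-0.04 -0.13 -0.01] yaw 15.05
```

```bash
python3 -m jog '[[0,0.052,0,0,0,0,1],[0,0,0,0,0,0,1],[0,0,0,0,0,0,1]]' >/dev/null; python3 q.py
```

```text
t 45.88 tcp [0.4668 0.0241 0.0643] x [-0.26   0.966 -0.   ] y [ 0.966  0.26  -0.001] z [-0.001 -0.001 -1.   ] F [-2.6 -1.1  0.9] w 0.0098 j [-0.07 -0.02  1.77 -0.    1.4  -0.33]
u(bolt-rel) 29.16 mm  v 85.54 mm Fu -2.8 Fv -0.4 mom [-0.24  0.39 -0.03] yaw 15.06
```

```bash
python3 -m jog '[[-0.1,0,-0.008,0,0,0,1],[-0.2,0,-0.001,0,0,0,1],[-0.25,0,-0.001,0,0,0,1],[-0.25,0,-0.001,0,0,0,1],[-0.15,0,0,0,0,0,1],[0,0,0,0,0,0,1]]' >/dev/null; python3 q.py; python3 - <<'E'
from h import *
c=cam("wrist"); crop(c,180,30,420,270,2.5,"w27.png")
E
```

```text
t 46.38 tcp [ 0.4775 -0.0141  0.0646] x [-0.258  0.966 -0.001] y [ 0.966  0.258 -0.   ] z [ 0.    -0.001 -1.   ] F [-0.3 -1.7 -2.4] w 0.01 j [-0.15 -0.    1.75 -0.    1.4  -0.41]
u(bolt-rel) 29.61 mm  v 45.89 mm Fu -0.7 Fv -1.6 mom [-0.06 -0.13  0.01] yaw 14.94
```

View pics/w27.png

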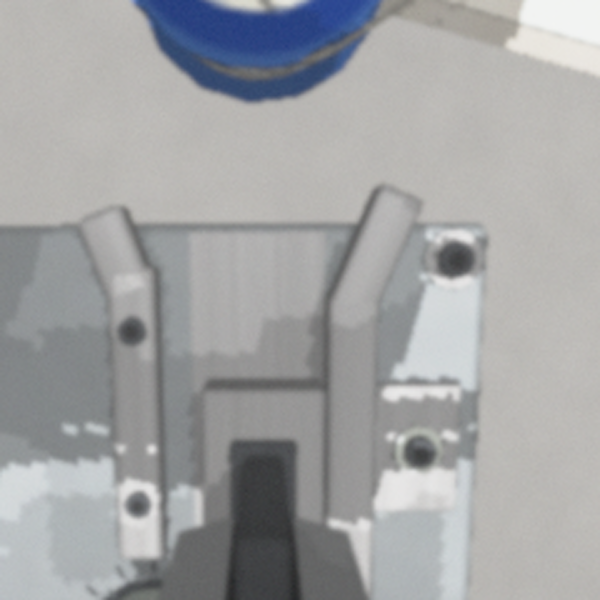

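Flat and aligned (thin front band at rows 378–388). Continuing past the roller with a touch more floor contact.

```bash
python3 -m jog '[[-0.1,0,0.006,0,0,0,1],[-0.15,0,0,0,0,0,1],[-0.2,0,0,0,0,0,1],[-0.2,0,0,0,0,0,1],[-0.2,0,0,0,0,0,1],[-0.1,0,0,0,0,0,1],[0,0,0,0,0,0,1]]' >/dev/null; python3 q.py
```

```text
t 47.02 tcp [ 0.4872 -0.0502  0.0645] x [-0.259  0.966 -0.   ] y [0.966 0.259 0.   ] z [ 0. -0. -1.] F [-0.2 -0.1 -2.8] w 0.0099 j [-0.22  0.03  1.72 -0.    1.4  -0.48]
u(bolt-rel) 29.65 mm  v 8.55 mm Fu -0.2 Fv -0.1 mom [-0.04 -0.16 -0.01] yaw 14.99
```

```bash
python3 -m jog '[[0,0,0.012,0,0,0,1],[-0.1,0,0,0,0,0,1],[-0.15,0,0,0,0,0,1],[-0.2,0,0,0,0,0,1],[-0.2,0,0,0,0,0,1],[-0.2,0,0,0,0,0,1],[-0.1,0,0,0,0,0,1],[0,0,0,0,0,0,1]]' >/dev/null; python3 q.py; python3 - <<'E'
from h import *
c=cam("wrist"); crop(c,180,30,420,270,2.5,"w28.png")
E
```

```text
t 47.68 tcp [ 0.4974 -0.0873  0.0643] x [-0.259  0.966 -0.002] y [0.966 0.259 0.001] z [ 0.001 -0.002 -1.   ] F [ 0.7 -1.6 -0.3] w 0.0099 j [-0.29  0.06  1.69 -0.    1.4  -0.55]
u(bolt-rel) 29.82 mm  v -30.00 mm Fu 0.3 Fv -1.7 mom [-0.25 -0.17 -0.01] yaw 14.99
```

View pics/w28.png

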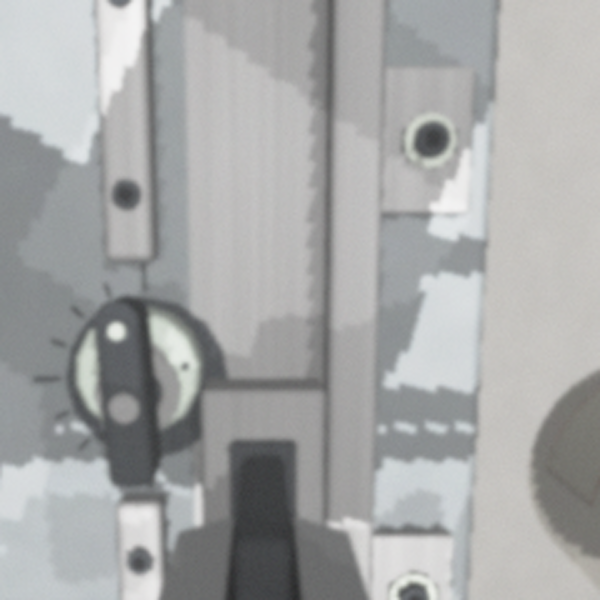

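The gauge is still flat at (262,385), light on the floor and passing the roller freely. On to the right end.

```bash
python3 -m jog '[[-0.1,0,-0.002,0,0,0,1],[-0.2,0,-0.001,0,0,0,1],[-0.2,0,-0.001,0,0,0,1],[-0.2,0,-0.001,0,0,0,1],[-0.2,0,-0.001,0,0,0,1],[-0.2,0,-0.001,0,0,0,1],[-0.1,0,0,0,0,0,1],[0,0,0,0,0,0,1]]' >/dev/null; python3 q.py; python3 - <<'E'
from h import *
c=cam("wrist"); crop(c,180,30,420,270,2.5,"w29.png")
E
```

```text
t 48.4 tcp [ 0.5097 -0.1339  0.0643] x [-0.259  0.966 -0.002] y [ 0.966  0.259 -0.   ] z [ 0.    -0.002 -1.   ] F [ 0.3 -0.8  0.4] w 0.0093 j [-0.36  0.11  1.63 -0.    1.4  -0.62]
u(bolt-rel) 29.56 mm  v -78.16 mm Fu 0.1 Fv -0.9 mom [-0.21 -0.18  0.03] yaw 15.00
```

View pics/w29.png

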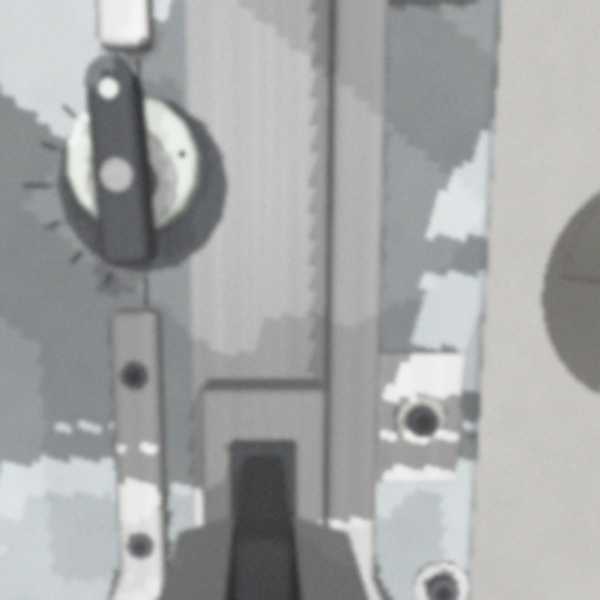

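A clean proof: flat, with the gauge at v = -78 mm and about 37 mm clear of the roller. Returning it to the tray.

```bash
python3 -m jog '[[0,0,-0.4,0,0,0,1],[0,0,-0.8,0,0,0,1],[0,0,-0.9,0,0,0,1],[0,0,-0.9,0,0,0,1],[0.45,0.06,0,0,0,0,1],[0.95,0.13,0,0,0,0,1],[0.95,0.13,0,0,0,0,1],[0.95,0.13,0,0,0,0,1],[0.95,0.13,0,0,0,0,1],[0.95,0.13,0,0,0,0,1],[0.95,0.13,0,0,0,0,1],[0.95,0.13,0,0,0,0,1],[0.95,0.13,0,0,0,0,1],[0.95,0.13,0,0,0,0,1],[0.95,0.13,0,0,0,0,1],[0.95,0.13,0,0,0,0,1],[0.55,0.1,0,0,0,0.4,1],[0,0,0,0,0,0.8,1],[0,0,0,0,0,0.8,1],[0,0,0,0,0,0.8,1]]' >/dev/null; python3 -m jog '[[0,0,0,0,0,0.8,1],[0,0,0.5,0,0,0.8,1],[0,0,0.9,0,0,0,1],[0,0,0.9,0,0,0,1],[0,0,0.3,0,0,0,1],[0,0,0,0,0,0,1],[0,0,0,0,0,0,1]]' >/dev/null; python3 q.py; python3 - <<'E'
from h import *
c=cam("wrist"); crop(c,180,60,380,280,2.6,"w30.png")
E
```

```text
t 50.7 tcp [0.4514 0.3264 0.0799] x [ 0.262  0.965 -0.001] y [ 0.965 -0.262 -0.001] z [-0.001 -0.001 -1.   ] F [ 0.4  0.7 -2.4] w 0.0097 j [ 0.52  0.16  1.54 -0.    1.44  0.79]
u(bolt-rel) 92.82 mm  v 381.54 mm Fu 0.5 Fv 0.6 mom [-0.04 -0.09  0.02] yaw -15.18
```

View pics/w30.png

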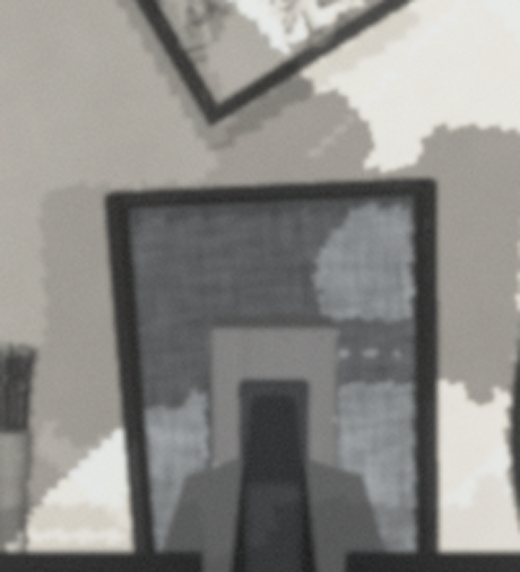

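The gauge is well inside the tray, about 40 mm from the end wall, and square. Lowering.

```bash
python3 -m jog '[[-0.03,0,0.25,0,0,0,1],[0,0,0.2,0,0,0,1],[0,0,0.04,0,0,0,1],[0,0,0,0,0,0,1],[0,0,0,0,0,0,1]]' >/dev/null; python3 q.py; python3 -m jog '[[0,0,0.03,0,0,0,1],[0,0,0,0,0,0,1],[0,0,0,0,0,0,1]]' >/dev/null; python3 q.py
```

```text
t 51.17 tcp [0.4514 0.3256 0.0608] x [0.262 0.965 0.   ] y [ 0.965 -0.262  0.   ] z [ 0. -0. -1.] F [-0.   0.1 -2.7] w 0.0095 j [ 0.52  0.17  1.57 -0.    1.4   0.79]
u(bolt-rel) 92.57 mm  v 380.71 mm Fu -0.0 Fv 0.2 mom [-0.08 -0.08  0.05] yaw -15.18
t 51.42 tcp [0.4514 0.3256 0.0597] x [0.262 0.965 0.   ] y [ 0.965 -0.262  0.   ] z [ 0.  0. -1.] F [-0.5  0.4 -3.3] w 0.0095 j [ 0.52  0.18  1.57 -0.    1.4   0.79]
u(bolt-rel) 92.66 mm  v 380.75 mm Fu -0.4 Fv 0.6 mom [-0.09 -0.01 -0.01] yaw -15.18
```

```bash
python3 -m jog '[[0,0,0.04,0,0,0,1],[0,0,0,0,0,0,1],[0,0,0,0,0,0,1]]' >/dev/null; python3 q.py
```

```text
t 51.67 tcp [0.4518 0.3258 0.0583] x [0.262 0.965 0.001] y [ 0.965 -0.262  0.001] z [ 0.001  0.001 -1.   ] F [ 1.   0.2 -1.6] w 0.0098 j [ 0.52  0.18  1.57 -0.    1.4   0.79]
u(bolt-rel) 93.03 mm  v 380.86 mm Fu 1.0 Fv -0.1 mom [ 0.03 -0.17 -0.04] yaw -15.18
```

On the floor (z 0.0583, as predicted). Release, rise, and look.

```bash
python3 -m jog '[[0,0,0,0,0,0,0.6],[0,0,0,0,0,0,0.3],[0,0,0,0,0,0,0.3],[0,0,0,0,0,0,0.3],[0,0,-0.4,0,0,0,0.3],[0,0,-0.8,0,0,0,0.3],[0,0,-1,0,0,0,0.3],[0,0,-1,0,0,0,0.3],[0,0,-0.7,0,0,0,0.3],[0,0,0,0,0,0,0.3],[0,0,0,0,0,0,0.3]]' >/dev/null; python3 q.py; python3 - <<'E'
from h import *
c=cam("wrist"); crop(c,200,100,360,260,3.6,"w31.png"); s=cam("scene"); crop(s,230,90,380,340,2.4,"s31.png"); t=cam("top"); crop(t,160,160,420,310,3,"t31.png")
E
```

```text
t 52.58 tcp [0.4524 0.3262 0.2167] x [0.262 0.965 0.004] y [ 0.965 -0.262  0.004] z [ 0.005  0.003 -1.   ] F [-0.2 -0.1 -1.1] w 0.0329 j [ 0.52  0.1   1.34 -0.    1.7   0.79]
u(bolt-rel) 93.68 mm  v 381.02 mm Fu -0.3 Fv 0.0 mom [-0.02 -0.07 -0.02] yaw -15.18
```

View pics/w31.png

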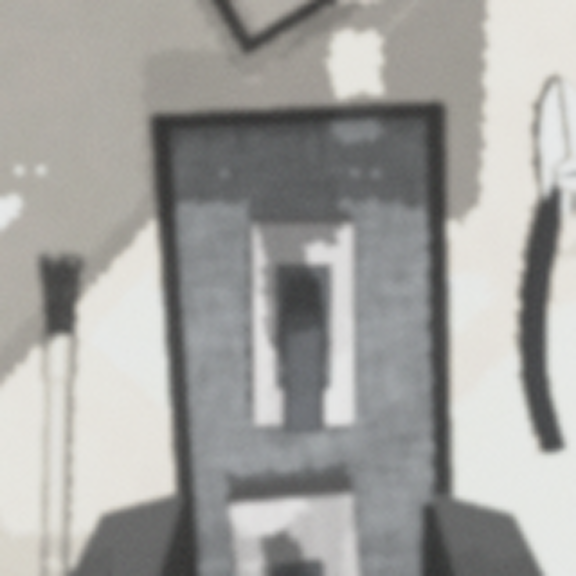

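View pics/s31.png

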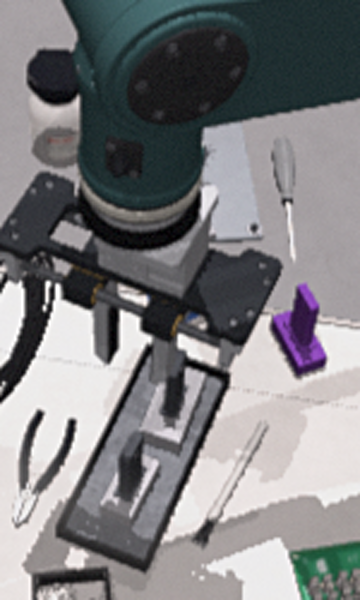

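View pics/t31.png

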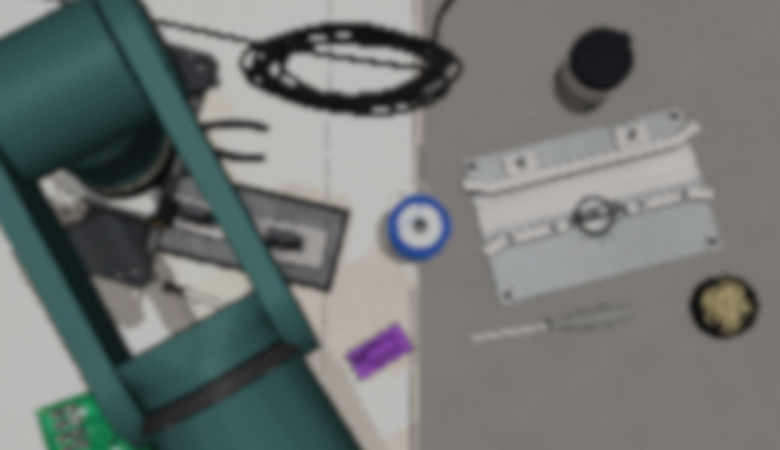

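The gauge stands flat in its original place in the tray (crop block rows 215–425). The wide gauge and the bystanders are where they were, the bar lies along the lane, and the gripper is clear and still. Handing in.

```bash
python3 - <<'E'
from bench import *
print(sign_off())
E
```

```text
the job is handed in; nothing more can be done
None
```

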